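Set up the drain stand and hang the staining baskets to drip

TASK

Set up the drain stand: push its folding prop leg out until it stands against its stop, take the petri dishes out of the drip tray and stand them flat on the cart clear of it, then lay the empty tray squarely across the leg and the fixed foot, under the hooks and with its black grip plate to the front. Then hang every staining basket by its bail on a hook of its own above the tray, and leave them hanging still; do not knock over the glass jar, the carton or the reagent bottle.

Things in the scene. Friction and masses are not known exactly. Their poses are not given: they have to be found in the camera images.
- stand: drain stand fixed to the cart. Origin on the cart's top midway between its posts, its -x the front (roughly towards the robot), z up. Posts 20 mm square, 165 mm high at y = -105 and 105 mm; between them a rail 14 x 20 mm, top at 165 mm, with three strip hooks pointing to -x. Base plate 8 mm thick, x = -10 to 20 mm. Laid home, the tray's origin is at x = -74, y = 0, z = 36 mm of it, axes along its axes
- foot (a point): middle of the flat top of the stand's fixed foot, 36 mm above the cart: a bar 12 mm thick (y) along x, at y = 105 mm of the stand, from x = -18 to -120 mm
- leg (a joint): folding prop leg on an upright hinge at x = -18, y = -105 mm of the stand. 0: folded, pointing to the stand's -y (right); grows clockwise from above to the stop at 1.571, pointing to the stand's -x beside the fixed foot. Bar 12 mm thick, 102 mm long, 4 to 36 mm above the cart; moves at about 1 N at its end, stays where left. Push the side that faces the stand's +x when folded; hinge barrel 8 mm radius
- leg_tip (a point): middle of the free end of the prop leg, 102 mm from the hinge, 20 mm above the cart
- tray: steel drip tray, 80 x 235 x 16 mm (x, y, z), 0.13 kg, open above; origin at the centre of its underside, z up. Its black grip plate (see tray_grip) stands in front of it, at its -x; the tray lies across leg and foot with this plate to the stand's front
- tray_grip (a point): middle of the tray's upright grip plate: 10 mm thick (x), 70 mm wide (y), at x = -82 mm of the tray, this point 34 mm above the tray's underside, its top 50 mm above it. 37 mm free between plate and tray, over a flat tongue whose top is 8 mm above the underside: keep fingertips 12 mm or more above the underside
- basket_1: open white staining basket 46 x 50 x 45 mm (x, y, z), about 0.12 kg; origin at the centre of its underside, z up. A 6 mm wire bail stands over it in its y-z plane (sides at y = -23 and 23 mm), so a hook passes through along x; opening above the glass (50 mm) 40 mm wide, 50 mm high in the middle. Looks the same turned half round. Absent in some starts
- basket_2: open white staining basket 46 x 50 x 45 mm (x, y, z), about 0.12 kg; origin at the centre of its underside, z up. A 6 mm wire bail stands over it in its y-z plane (sides at y = -23 and 23 mm), so a hook passes through along x; opening above the glass (50 mm) 40 mm wide, 50 mm high in the middle. Looks the same turned half round. Absent in some starts
- basket_3: open white staining basket 46 x 50 x 45 mm (x, y, z), about 0.12 kg; origin at the centre of its underside, z up. A 6 mm wire bail stands over it in its y-z plane (sides at y = -23 and 23 mm), so a hook passes through along x; opening above the glass (50 mm) 40 mm wide, 50 mm high in the middle. Looks the same turned half round. Absent in some starts
- basket_1_bail (a point): underside of the peak of basket_1's bail, the point that rests on a hook, 102 mm above the basket's origin; the bar slopes down from it to both sides, so it centres itself. On the peak stands a black grip 18 mm square, 106 to 144 mm above the origin: grasp it from above, fingertips no lower than 109 mm, so that nothing lies under the bar
- basket_2_bail (a point): underside of the peak of basket_2's bail, the point that rests on a hook, 102 mm above the basket's origin; the bar slopes down from it to both sides, so it centres itself. On the peak stands a black grip 18 mm square, 106 to 144 mm above the origin: grasp it from above, fingertips no lower than 109 mm, so that nothing lies under the bar
- basket_3_bail (a point): underside of the peak of basket_3's bail, the point that rests on a hook, 102 mm above the basket's origin; the bar slopes down from it to both sides, so it centres itself. On the peak stands a black grip 18 mm square, 106 to 144 mm above the origin: grasp it from above, fingertips no lower than 109 mm, so that nothing lies under the bar
- hook_a (a point): left (y = 70 mm) hook of the stand: middle of its flat upper face, 170 mm above the cart, 48 mm in front of the rail's centre line; axes as the stand's. Flat strip 12 mm wide (y), 5 mm thick, from the rail to an upturned tip whose inner face is 20 mm and outer face 25 mm in front of this point and which rises 14 mm above it. Hooks are 70 mm apart; nothing is above them
- hook_b (a point): middle (y = 0) hook of the stand: middle of its flat upper face, 170 mm above the cart, 48 mm in front of the rail's centre line; axes as the stand's. Flat strip 12 mm wide (y), 5 mm thick, from the rail to an upturned tip whose inner face is 20 mm and outer face 25 mm in front of this point and which rises 14 mm above it. Hooks are 70 mm apart; nothing is above them
- hook_c (a point): right (y = -70 mm) hook of the stand: middle of its flat upper face, 170 mm above the cart, 48 mm in front of the rail's centre line; axes as the stand's. Flat strip 12 mm wide (y), 5 mm thick, from the rail to an upturned tip whose inner face is 20 mm and outer face 25 mm in front of this point and which rises 14 mm above it. Hooks are 70 mm apart; nothing is above them
- dish_1: petri dish (shut), 63 mm across, 15 mm high, 0.04 kg, lying in the tray at the start, its underside 4 mm above the tray's; origin at the centre of its underside, z up. Grasp it along the tray's y axis: there 30 mm beside it are free for each finger. May be set down anywhere on the cart, also on another dish. Absent in some starts
- dish_2: petri dish (shut), 63 mm across, 15 mm high, 0.04 kg, lying in the tray at the start, its underside 4 mm above the tray's; origin at the centre of its underside, z up. Grasp it along the tray's y axis: there 30 mm beside it are free for each finger. May be set down anywhere on the cart, also on another dish. Absent in some starts
- jar: glass staining jar with a lid, 50 x 58 x 92 mm, standing behind the stand, bystander
- carton: tall narrow white and blue carton, 50 x 50 x 180 mm, standing behind the stand, bystander
- reagent_bottle: white reagent bottle with a blue screw cap, 77 mm across, 190 mm high, standing at the back left; bystander
- tin: flat round white tin, 68 mm across, 30 mm high, standing near the baskets; bystander that may be pushed aside

How it is judged:
On the way, in this order (a step that is already met when the one before it is completed fails the run):
1. the prop leg is swung out against its stop (joint above 1.5 rad) (value of joint leg above 1.5 rad), for 0.2 s.
2. the drip tray lies level across the leg and the fixed foot, squarely under the hooks (x of tray_grip in the frame of stand below -0.12 m and x of tray in the frame of stand between -0.11 and -0.06 m and y of tray in the frame of stand between -0.016 and 0.016 m and z of tray in the frame of stand between 0.031 and 0.041 m and angle between tray's own z axis and vertical below 0.06 rad and angle between the x axis of tray and the x axis of stand, either way round below 0.15 rad and contact force between tray and the fingers below 0.3 N), for 0.2 s.
At the end, for the whole second after the job is handed in: Leg over 1.45 rad; tray level on leg and foot, square to 0.15 rad, within 16 mm of the stand's middle, 60 to 110 mm to its front; each bail on a hook, within 18 mm level and -5 to 7 mm in height of its point, tilt under 0.25 rad; dishes flat, 85 mm or more from the tray's middle; all still (value of joint leg above 1.45 rad and x of tray_grip in the frame of stand below -0.12 m and x of tray in the frame of stand between -0.11 and -0.06 m and y of tray in the frame of stand between -0.016 and 0.016 m and z of tray in the frame of stand between 0.031 and 0.041 m and angle between tray's own z axis and vertical below 0.06 rad and angle between the x axis of tray and the x axis of stand, either way round below 0.15 rad and ((horizontal distance between basket_1_bail and hook_a below 0.018 m and z of basket_1_bail in the frame of hook_a between -0.005 and 0.007 m) or (horizontal distance between basket_1_bail and hook_b below 0.018 m and z of basket_1_bail in the frame of hook_b between -0.005 and 0.007 m) or (horizontal distance between basket_1_bail and hook_c below 0.018 m and z of basket_1_bail in the frame of hook_c between -0.005 and 0.007 m)) and angle between each of basket_1, basket_2, basket_3's own z axis and vertical below 0.25 rad and linear speed of each of basket_1, basket_2, basket_3, dish_1, dish_2 below 0.05 m/s and ((horizontal distance between basket_2_bail and hook_a below 0.018 m and z of basket_2_bail in the frame of hook_a between -0.005 and 0.007 m) or (horizontal distance between basket_2_bail and hook_b below 0.018 m and z of basket_2_bail in the frame of hook_b between -0.005 and 0.007 m) or (horizontal distance between basket_2_bail and hook_c below 0.018 m and z of basket_2_bail in the frame of hook_c between -0.005 and 0.007 m)) and ((horizontal distance between basket_3_bail and hook_a below 0.018 m and z of basket_3_bail in the frame of hook_a between -0.005 and 0.007 m) or (horizontal distance between basket_3_bail and hook_b below 0.018 m and z of basket_3_bail in the frame of hook_b between -0.005 and 0.007 m) or (horizontal distance between basket_3_bail and hook_c below 0.018 m and z of basket_3_bail in the frame of hook_c between -0.005 and 0.007 m)) and height (world z) of each of dish_1, dish_2 below 0.035 m and angle between each of dish_1, dish_2's own z axis and vertical below 0.1 rad and horizontal distance between each of dish_1, dish_2 and tray above 0.085 m); the robot touches nothing.
It fails at once if the glass jar is knocked over (angle between jar's own z axis and vertical above 0.5 rad).
It fails at once if the carton is knocked over (angle between carton's own z axis and vertical above 0.5 rad).
It fails at once if the reagent bottle is knocked over (angle between reagent_bottle's own z axis and vertical above 0.5 rad).
Of basket_1, basket_2, basket_3 only 2 to 3 are there at a start; the rules pass over those that are not, and their reading is None.
Of dish_1, dish_2 only 1 to 2 are there at a start; the rules pass over those that are not, and their reading is None.
At some moment in a run one of tin may be knocked a few centimetres aside while the robot is not near it.
Once in a run the grip may slacken for a moment while it holds something.
It also fails if it takes over 210 s, if anything falls off the work surface, if the arm or the gripper's body presses on something with over 40 N, if the wrist force passes 120 N, or if a joint passes its speed limit or range.

ROBOT

A 6-joint arm with a two-finger parallel gripper is mounted at the origin on a cart in front of the work surface, level with it; the furniture and walls round the work are solid. World frame = base frame: x ahead of the robot, y to its left, z up, the work surface at z = 0. Lengths are in m, angles in rad, forces in N, time in s.
With the tool pointing down it reaches from about 0.275 to 0.725 m from the base axis. Payload 5.6 kg.
Tool frame: the origin (TCP) lies midway between the tips of the shut fingers; the grasp point (between the pads) lies 19 mm behind it; z points along the fingers, y is the line along which they close (so a half turn about z gives the same grasp; the last joint's range is limited). The gripper opens to 85 mm and grips with 20 to 120 N. Pads are 22 mm wide; open, the fingers measure 114 mm over their backs; the gripper's body (76 mm by 85 mm) begins 54 mm behind the grasp point. The pads swing forward as they close: fully open they stand 13 mm farther back than shut.
Start: joints at [-0.95, 0.255, 0.108, 0, -1.424, -0.285], TCP at [0.181, -0.519, 0.231] pointing down, gripper open.
Joint ranges: [-2.95, 2.95], [-1.21, 1.97], [-1.09, 1.5], [-2.87, 1.71], [-2.94, -0.07], [-3.05, 3.05]. Speed limits (rad/s): [2.57, 2.57, 3.14, 3.14, 3.14, 3.14].

INTERFACE

Orientations are given as a unit quaternion [x, y, z, w].
In Python, from rig import readout, imaging, job gives the robot as it stands.
- The arm moves only by the tool apply_moves, never from a script. Its argument "rows" is a list of rows, each a list of 3 entries, a list of its own where there are three numbers: the shift along the tool's x, y, z in mm, then the turn, a rotation vector about the tool's x, y, z in degrees, then the finger opening in mm, from 0 to 85.4. A call has 1 to 5 rows; each row is the pose to reach, as a shift and turn from the pose commanded when the call began, along the tool's axes at that moment; what a row does not reach only later rows make up. A row lasts 1/10 s, in which the tool goes at most 50 mm and 8.59 degrees, less where a joint would pass 70% of its speed; a pose out of reach is approached as far as the arm can. A call with a gripper value outside its range is refused whole. The fingers move at their own pace and stop on an object; the grip force is fixed at half the most. Time passes only in rows, so rows that repeat a pose let the fingers close. It gives the time, the measured TCP pose, the force, the opening and the grip force at its end, in the units of the state.
- readout.sense(): the state, without advancing time (a new reading comes with each control period).
- imaging.camera(name): name is "scene" or "top" or "wrist"; returns a dict with "color" (384x512x3 uint8, red, green, blue), "z_map" (384x512 float32, m along the optical axis (not along the pixel's ray), 0 where there is no reading), "camera_matrix" (3x3 intrinsics, pixels), "R" (3x3) and "t" (3): a world point X has camera coordinates R X + t; the wrist camera has in their place "hand_eye" (4x4, takes a point from camera to tool coordinates, whose origin is the TCP and whose axes are the flange's). Camera axes: x right, y down, z forward; pixel columns grow to the right and rows downward; lengths in m; the calibration is good to about 2 mm. A picture is of the moment at which its call begins: read the wrist's pose just before it.
- job.job_done(): hands the job in; it is judged then, once.
The state is a dict: "time_s": time; "joint_pos": joint angles; "qd": joint speeds; "joint_torque": joint torques, N m; "eef_pos": TCP position; "ee_rot": TCP orientation; "wrist_force": force on the tool from outside, world axes, zero at the start; "moment": the same for the moment, N m; "opening": opening from 0.0 (shut) to 1.0 (fully open); "grip_force": force on a finger pad.
Only numpy, scipy, OpenCV 4.12 (cv2) and the standard library are available. Lean on these libraries where they do the work, as an engineer would, in place of code of your own. Each camera call takes 0.05 s, during which the arm holds its last target. There are 200 camera calls.

## Working session

There is one attempt and no reset: what is moved stays moved. The work goes in short steps, Python scripts to look and compute and a tool call to move; the robot and the scene stay as the last step left them, time stands still between calls to the robot, and variables do not carry over. Pictures are saved under pics/ and viewed, at most 14 in all, crops included, and the job is handed in when it is done.

Besides the shell and the picture viewer there is one more tool, called after "Request:" as name([rows], argument=value, ...), one row to a line, values as JSON. apply_moves: Moves the arm, as the interface text tells. Its arguments: {"type":"object","properties":{"rows":{"type":"array"}},"required":["rows"]}

```bash
ls; mkdir -p pics
cat > h.py <<'E'
import numpy as np, cv2
from scipy.spatial.transform import Rotation as Rn
from rig import readout, imaging, job
def cloud(d):
    K=d["camera_matrix"];z=d["z_map"];v,u=np.mgrid[:z.shape[0],:z.shape[1]]
    P=np.stack([(u-K[0,2])/K[0,0]*z,(v-K[1,2])/K[1,1]*z,z],-1)
    return (P-d["t"])@d["R"]
def wcloud(d,s):
    K=d["camera_matrix"];z=d["z_map"];v,u=np.mgrid[:z.shape[0],:z.shape[1]]
    P=np.stack([(u-K[0,2])/K[0,0]*z,(v-K[1,2])/K[1,1]*z,z],-1)
    H=d["hand_eye"];P=P@H[:3,:3].T+H[:3,3]
    return P@Rn.from_quat(s["ee_rot"]).as_matrix().T+s["eef_pos"]
E
python3 - <<'E'
from h import *
s=readout.sense();print(s)
for n in["top","scene"]:
    d=imaging.camera(n);np.savez(n,**d);cv2.imwrite(f"pics/{n}1.png",cv2.cvtColor(d["color"],cv2.COLOR_RGB2BGR)[:,:]);print(n,d["camera_matrix"],d["R"],d["t"])
E
```

```text
pics
{'time_s': 0.0, 'joint_pos': array([-9.50387362e-01,  2.55757195e-01,  1.06977597e-01, -4.60659247e-04,
       -1.42389700e+00, -2.84617386e-01]), 'qd': array([ 0.00098388, -0.00042124, -0.00010315,  0.00017944,  0.00109941,
       -0.00017484]), 'joint_torque': array([ 1.00582135e-04, -3.86626410e+01,  2.37935686e+01,  5.36500543e+00,
       -6.29845978e-03,  3.29995692e-05]), 'eef_pos': array([ 0.1811254 , -0.51878673,  0.2303819 ]), 'ee_rot': array([-1.67074569e-01,  9.85943788e-01,  9.45121574e-04, -2.06166086e-04]), 'wrist_force': array([ 0.27788433, -0.36645952,  0.73793927]), 'moment': array([ 0.00102386,  0.00200236, -0.02583537]), 'grip_force': 0.0, 'opening': 0.9970152451089868}
top [[421.2039596    0.         253.20853725]
 [  0.         421.2039596  191.18077195]
 [  0.           0.           1.        ]] [[ 0.01101768 -0.99964736 -0.02416145]
 [-0.99033981 -0.00756864 -0.13845496]
 [ 0.13822327  0.0254535  -0.99007396]] [0.11905496 0.57229731 1.11288134]
scene [[378.45094046   0.         258.62201847]
 [  0.         378.45094046 193.0204819 ]
 [  0.           0.           1.        ]] [[ 0.95482014 -0.29629414  0.02298456]
 [-0.11087185 -0.42690913 -0.89747202]
 [ 0.27572802  0.85437602 -0.44047211]] [-0.52727159  0.20367472  0.70621002]
```

View pics/top1.png

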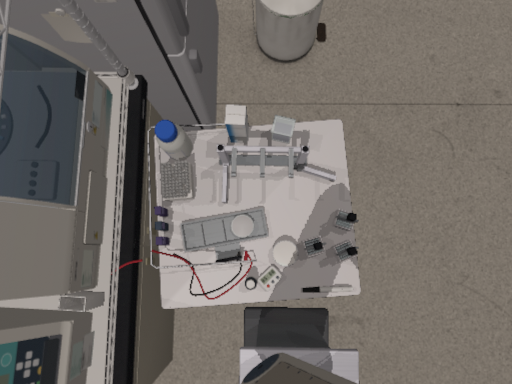

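View pics/scene1.png

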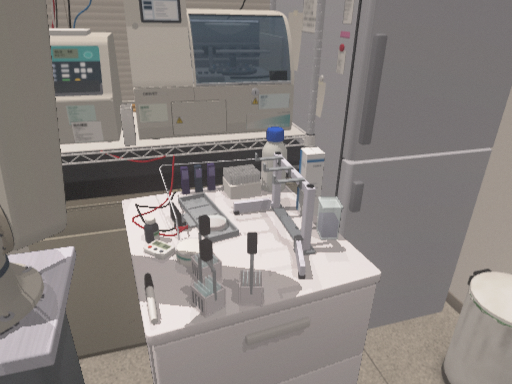

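Top view: the stand is around (263,155), the tray at (225,230) with one dish at (242,226), the tin at (284,252), and baskets near (343,220), (314,247) and (345,250). The folded leg is at (320,173). I'll enlarge and measure.

```bash
cat > m.py <<'E'
from h import *
d=dict(np.load("top.npz"));P=cloud(d);z=d["z_map"];c=d["color"]
b=cv2.cvtColor(c,cv2.COLOR_RGB2BGR)[110:300,150:362];cv2.imwrite("pics/top2.png",cv2.resize(b,None,fx=3.1,fy=3.1,interpolation=cv2.INTER_CUBIC))
# plane check
for (u,v) in [(200,205),(250,200),(300,215)]: print("surf",P[v,u])
ok=z>0
def comp(m,name,amin=15):
    n,l,st,ce=cv2.connectedComponentsWithStats(m.astype(np.uint8))
    for i in range(1,n):
        if st[i,4]<amin: continue
        q=P[l==i]; r=cv2.minAreaRect(q[:,:2].astype(np.float32)*1000)
        print(name,st[i,4],"px",ce[i].round(0),"med",np.median(q,0).round(4),"mid",np.round(r[0],1),np.round(r[1],1),round(r[2],1),"zmax",q[:,2].max().round(3))
x,y,h=P[...,0],P[...,1],P[...,2]
work=ok&(x>.2)&(x<.8)&(abs(y)<.45)
comp(work&(h>.09)&(h<.4),">90mm")
comp(work&(h>.12)&(h<.16)&(c.max(2)<90),"grip",5)
comp(work&(h>.155)&(h<.175)&(x>.5),"rail")
comp(work&(h>.025)&(h<.045),"25-45")
comp(work&(h>.008)&(h<.024),"8-24",40)
E
python3 m.py
```

```text
surf [ 5.36238628e-01  2.75929548e-01 -2.28316452e-04]
surf [ 0.55194885  0.13435087 -0.00260905]
surf [ 0.51026413 -0.00666735  0.00121444]
>90mm 623 px [236. 119.] med [0.7312 0.1657 0.1791] mid [742.  167.2] [50.4 52.2] 86.9 zmax 0.185
>90mm 352 px [283. 125.] med [0.741  0.0442 0.0926] mid [741.4  44.9] [57.6 51.5] 76.5 zmax 0.099
>90mm 852 px [171. 137.] med [0.6895 0.3291 0.1499] mid [695.8 334.4] [64.1 75.5] 45.4 zmax 0.196
>90mm 1114 px [263. 155.] med [0.6538 0.1002 0.1669] mid [627.8  98.5] [228.8  81.7] 89.8 zmax 0.188
>90mm 102 px [350. 217.] med [ 0.495  -0.1201  0.1409] mid [ 495.6 -123.1] [50.2 17.9] 73.2 zmax 0.147
>90mm 92 px [317. 246.] med [ 0.423  -0.0358  0.1419] mid [423.8 -38.7] [17.8 48.7] 21.6 zmax 0.15
>90mm 35 px [157. 252.] med [0.4039 0.3657 0.1065] mid [405.4 369.5] [38.9  6.9] 66.7 zmax 0.12
>90mm 101 px [351. 251.] med [ 0.4095 -0.1186  0.1407] mid [ 411.7 -122. ] [17.6 50.6] 25.9 zmax 0.15
>90mm 22 px [152. 261.] med [0.3807 0.3823 0.0923] mid [381.5 382.2] [29.   5.8] 11.9 zmax 0.095
>90mm 37 px [134. 262.] med [0.3781 0.4248 0.1033] mid [378.5 426. 
[... 3159 characters left out ...]
max 0.024
8-24 1016 px [232. 233.] med [0.4634 0.1691 0.0167] mid [448.5 200.2] [116.9 238.7] 11.0 zmax 0.024
8-24 60 px [311. 242.] med [ 0.4351 -0.0358  0.0111] mid [433.5 -38.3] [17.7 41.1] 17.1 zmax 0.023
8-24 65 px [342. 249.] med [ 0.417  -0.1206  0.0108] mid [ 418.8 -122.9] [20.6 39. ] 19.8 zmax 0.023
8-24 44 px [247. 257.] med [0.3924 0.1425 0.0192] mid [396.4 138.8] [24.4 19.1] 0.1 zmax 0.024
8-24 116 px [134. 295.] med [0.2868 0.448  0.0157] mid [286.8 448.2] [171.6   3.1] 0.0 zmax 0.024
8-24 357 px [270. 278.] med [0.3365 0.0768 0.0151] mid [336.3  77.8] [43.7 59.7] 44.2 zmax 0.022
8-24 272 px [327. 289.] med [ 0.3093 -0.0773  0.0148] mid [308.7 -78. ] [ 14.4 134.6] 2.8 zmax 0.022
```

View pics/top2.png

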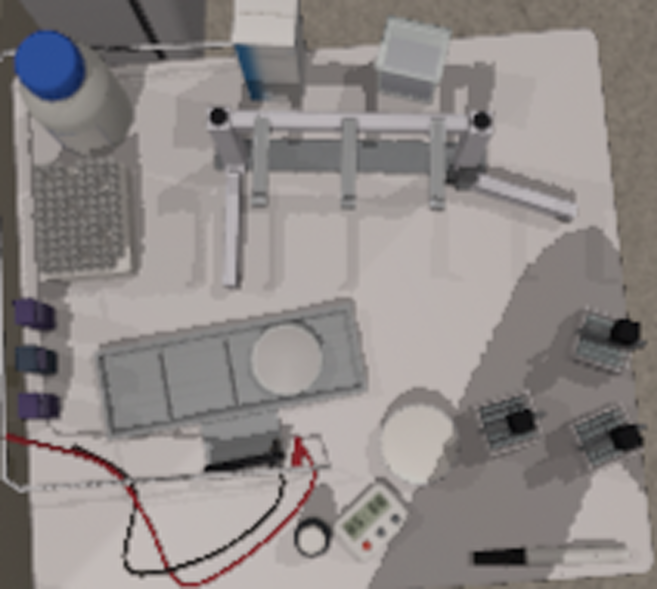

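Zoomed, the tray has one dish at (287,358), its black plate is already to the front at (245,460), the leg is partly out at (520,190), and three baskets stand on the right. Now precise fits.

```bash
cat > m2.py <<'E'
from h import *
d=dict(np.load("top.npz"));P=cloud(d);z=d["z_map"];c=d["color"].astype(int)
x,y,h=P[...,0],P[...,1],P[...,2]
def rect(m,n):
    q=P[m]; r=cv2.minAreaRect(q[:,:2].astype(np.float32)*1000);print(n,len(q),np.round(r[0],1),np.round(r[1],1),round(r[2],2),"mean",q.mean(0).round(4)); return q
rect((h>.158)&(h<.172)&(x>.64)&(x<.68)&(y>-.03)&(y<.23),"rail")
rect((h>.158)&(h<.195)&(x>.56)&(x<.68)&(y>-.03)&(y<.23),"rail+hooks")
for a in(168.5,98.5,28.5): rect((h>.155)&(h<.2)&(x>.57)&(x<.635)&(abs(y*1000-a)<25),"hook")
rect((h>.028)&(h<.042)&(x>.5)&(x<.66)&(abs(y-.203)<.02),"foot")
rect((h>.030)&(h<.042)&(x>.56)&(x<.66)&(y<-.015)&(y>-.15),"leg")
t=(h>.009)&(h<.024)&(x>.38)&(x<.53)&(y>.06)&(y<.34)
n,l,st,ce=cv2.connectedComponentsWithStats(t.astype(np.uint8));i=1+np.argmax(st[1:,4]);t=l==i
q=P[t]; print("tray ext",q.min(0),q.max(0))
yaw=np.radians(9)
for _ in range(3):
    # rim-only: rotate and take extents along y
    u=q[:,1]*np.cos(yaw)-q[:,0]*np.sin(yaw); w=q[:,0]*np.cos(yaw)+q[:,1]*np.sin(yaw)
    back=w>np.percentile(w,99.5)-.006
    p=np.polyfit(q[back,1],q[back,0],1); yaw=np.arctan(-p[0]); print("yaw",np.degrees(yaw), "u",u.min(),u.max(),"w",w.min(),w.max())
r=rect((h>.03)&(h<.06)&(x>.34)&(x<.41)&(y>.13)&(y<.27),"plate")
w=(c.min(2)>150)&(h>.013)&(h<.026)&(x>.4)&(x<.52)&(y>.08)&(y<.22)
n,l,st,ce=cv2.connectedComponentsWithStats(w.astype(np.uint8));i=1+np.argmax(st[1:,4]);rect(l==i,"dish")
E
python3 m2.py
```

```text
rail 635 [654.4  98.4] [228.8  28.4] 89.82 mean [0.6583 0.0989 0.1659]
rail+hooks 965 [627.8  98.5] [228.8  81.7] 89.82 mean [0.6436 0.0987 0.1681]
hook 93 [611.8 169.2] [11.2 46.3] 88.34 mean [0.6118 0.1691 0.1725]
hook 95 [610.6 100.2] [45.7  9.8] 0.44 mean [0.6103 0.1002 0.1722]
hook 95 [610.4  29.3] [10.9 47.6] 88.66 mean [0.6106 0.0295 0.1728]
foot 178 [597.7 203.2] [111.6  16.3] 0.77 mean [0.5949 0.2044 0.036 ]
leg 156 [624.5 -58.2] [93.1 13.2] 73.42 mean [ 0.6243 -0.0582  0.0364]
tray ext [0.38591772 0.08285449 0.0090059 ] [0.52762351 0.32732562 0.02393059]
yaw 10.448691657487096 u 0.011001803154768647 0.24808059417809064 w 0.41519342099491774 0.5367780105964177
yaw 11.06987181455601 u -0.0006408335038910612 0.23500326700465052 w 0.41883395578175864 0.5370178824984168
yaw 11.142138397751232 u -0.005633353462818291 0.22972882583693838 w 0.4201881204943938 0.5371512796062305
plate 130 [385.6 176.2] [17.5 90.9] 4.6 mean [0.3848 0.1794 0.0519]
dish 370 [477.  154.9] [58.9 58.6] 44.66 mean [0.477  0.1553 0.0194]
```

Request:
apply_moves([
  [[-578,242,0],[0,0,19.2],0],
  [[-578,242,0],[0,0,19.2],0],
  [[-578,242,0],[0,0,19.2],0],
  [[-578,242,0],[0,0,19.2],0],
  [[-578,242,0],[0,0,19.2],0],
])

```text
time_s: 0.6
eef_pos: [0.3601, -0.3581, 0.2311]
ee_rot: [-0.0, 1.0, 0.0, -0.0]
wrist_force: [1.0, -1.4, -0.2]
opening: 0.145
grip_force: 0.0
```

Request:
apply_moves([
  [[-280,252,0],[0,0,0],0],
  [[-280,252,0],[0,0,0],0],
  [[-280,252,0],[0,0,0],0],
  [[-280,252,0],[0,0,0],0],
  [[-280,252,0],[0,0,0],0],
])

```text
time_s: 1.1
eef_pos: [0.5459, -0.1906, 0.2311]
ee_rot: [-0.0, 1.0, 0.0, -0.0]
wrist_force: [0.1, -1.1, -0.7]
opening: 0.003
grip_force: 0.0
```

Request:
apply_moves([
  [[-93,84,0],[0,0,0],0],
  [[-93,84,0],[0,0,0],0],
  [[-93,84,0],[0,0,0],0],
  [[-93,84,0],[0,0,0],0],
  [[-93,84,0],[0,0,0],0],
])

```text
time_s: 1.6
eef_pos: [0.6378, -0.1079, 0.2302]
ee_rot: [-0.001, 1.0, -0.0, -0.001]
wrist_force: [-0.0, 0.2, -0.4]
opening: 0.002
grip_force: 0.0
```

Request:
apply_moves([
  [[-12,7,0],[0,0,0],0],
  [[-12,7,212],[0,0,0],0],
  [[-12,7,212],[0,0,0],0],
  [[-12,7,212],[0,0,0],0],
  [[-12,7,212],[0,0,0],0],
])

```text
time_s: 2.1
eef_pos: [0.6489, -0.1025, 0.0304]
ee_rot: [0.0, 1.0, -0.0, 0.001]
wrist_force: [1.4, 0.5, 0.9]
opening: 0.001
grip_force: 0.0
```

Request:
apply_moves([
  [[0,0,12],[0,0,0],0],
  [[0,0,12],[0,0,0],0],
  [[0,0,12],[0,0,0],0],
])

```text
time_s: 2.4
eef_pos: [0.6517, -0.102, 0.0225]
ee_rot: [-0.0, 1.0, -0.0, 0.002]
wrist_force: [0.8, 0.1, 1.2]
opening: -0.0
grip_force: 0.0
```

Request:
apply_moves([
  [[18,4,0],[0,0,0],0],
  [[36,8,0],[0,0,0],0],
  [[57,17,0],[0,0,0],0],
  [[72,28,0],[0,0,0],0],
  [[84,41,0],[0,0,0],0],
])

```text
time_s: 2.9
eef_pos: [0.5687, -0.0603, 0.0238]
ee_rot: [-0.0, 1.0, 0.0, 0.005]
wrist_force: [1.9, -1.3, -0.0]
opening: -0.002
grip_force: 0.9
```

Request:
apply_moves([
  [[10,18,0],[0,0,0],0],
  [[15,34,0],[0,0,0],0],
  [[15,37,0],[0,0,0],0],
  [[15,39,0],[0,0,0],0],
  [[15,39,0],[0,0,0],0],
])

```text
time_s: 3.4
eef_pos: [0.5523, -0.022, 0.021]
ee_rot: [-0.0, 1.0, -0.0, 0.002]
wrist_force: [0.2, -2.2, 0.9]
opening: 0.001
grip_force: 1.3
```

```bash
cat > leg.py <<'E'
from h import *
s=readout.sense();d=imaging.camera("top");np.savez("top",**d);P=cloud(d)
print(s["eef_pos"],s["wrist_force"])
x,y,h=P[...,0],P[...,1],P[...,2]
m=(h>.030)&(h<.042)&(x>.5)&(x<.66)&(y<.02)&(y>-.15);q=P[m];print(len(q),q.min(0),q.max(0),cv2.minAreaRect(q[:,:2].astype(np.float32)*1000))
cv2.imwrite("pics/leg.png",cv2.resize(cv2.cvtColor(d["color"],cv2.COLOR_RGB2BGR)[110:300,150:362],None,fx=3.1,fy=3.1))
E
python3 leg.py
```

```text
[ 0.55232809 -0.02198781  0.02097968] [ 0.18340028 -2.2317323   0.93057455]
22 [ 0.50312872 -0.13356178  0.03102097] [0.65949229 0.00421251 0.04175917] ((574.7875366210938, -53.69007110595703), (202.65093994140625, 32.295860290527344), 43.41066360473633)
```

Request:
apply_moves([
  [[0,2,0],[0,0,0],0],
  [[0,4,0],[0,0,0],0],
  [[0,5,0],[0,0,0],0],
  [[0,5,0],[0,0,0],0],
])

```text
time_s: 3.85
eef_pos: [0.5517, -0.0212, 0.0203]
ee_rot: [-0.001, 1.0, -0.003, 0.0]
wrist_force: [2.7, -19.2, 2.8]
opening: -0.004
grip_force: 10.0
```

Request:
apply_moves([
  [[0,-30,0],[0,0,0],0],
  [[10,-50,-10],[0,0,0],0],
  [[10,-50,-60],[0,0,0],0],
  [[10,-50,-110],[0,0,0],40],
  [[10,-50,-160],[0,0,0],85],
])

```text
time_s: 4.35
eef_pos: [0.5403, -0.0666, 0.1808]
ee_rot: [0.0, 1.0, 0.0, -0.001]
wrist_force: [2.0, 0.3, 0.3]
opening: 0.331
grip_force: 0.0
```

Request:
apply_moves([
  [[0,0,-50],[0,0,0],85],
  [[50,50,-70],[0,0,-8],85],
  [[85,100,-70],[0,0,-11],85],
  [[85,150,-70],[0,0,-11],85],
  [[85,200,-70],[0,0,-11],85],
])

```text
time_s: 4.85
eef_pos: [0.4571, 0.1064, 0.2498]
ee_rot: [-0.096, 0.995, 0.001, 0.001]
wrist_force: [1.0, 0.3, -0.4]
opening: 0.993
grip_force: 0.0
```

```bash
cat > w.py <<'E'
import sys
from h import *
n=sys.argv[1]
s=readout.sense();d=imaging.camera("wrist");np.savez("wr",pos=s["eef_pos"],rot=s["ee_rot"],**d);t=imaging.camera("top");np.savez("top",**t)
print(s["eef_pos"],Rn.from_quat(s["ee_rot"]).as_matrix()[:2,1]);print(d["hand_eye"].round(3).tolist())
cv2.imwrite(f"pics/{n}.png",np.hstack([cv2.cvtColor(d["color"],cv2.COLOR_RGB2BGR),cv2.resize(cv2.cvtColor(t["color"],cv2.COLOR_RGB2BGR)[110:300,150:362],(384,344))[:,:288].__class__(0) if 0 else cv2.copyMakeBorder(cv2.resize(cv2.cvtColor(t["color"],cv2.COLOR_RGB2BGR)[110:300,150:320],(288,322)),0,62,0,0,0)]))
E
sed -i 's/cv2.resize([^[]*\[110:300,150:362\],(384,344))\[:,:288\].__class__(0) if 0 else //' w.py
python3 w.py w1
```

```text
[0.45707253 0.10635486 0.24982922] [-0.19037149  0.98171034]
[[0.001, -0.958, -0.286, 0.073], [1.0, 0.001, -0.001, -0.001], [0.001, -0.286, 0.958, -0.143], [0.0, 0.0, 0.0, 1.0]]
```

View pics/w1.png

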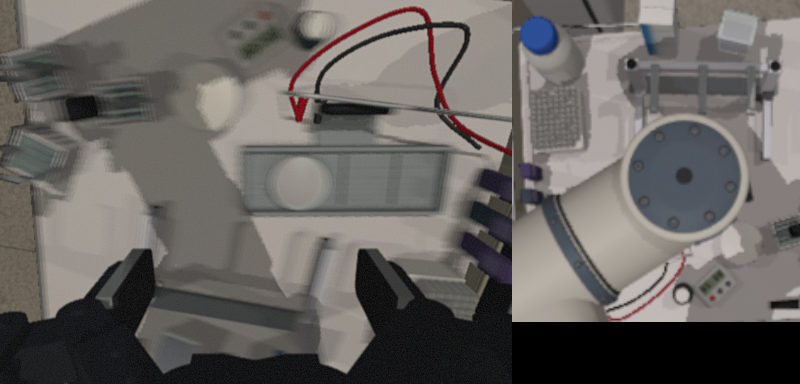

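```bash
cat > m3.py <<'E'
from h import *
s=readout.sense();d=imaging.camera("wrist");s2=readout.sense();print(s["eef_pos"],s2["eef_pos"])
P=wcloud(d,s);c=d["color"].astype(int);np.savez("wr",P=P,**d)
x,y,h=P[...,0],P[...,1],P[...,2]
cv2.imwrite("pics/w2.png",cv2.resize(cv2.cvtColor(d["color"],cv2.COLOR_RGB2BGR)[60:230,220:512],(800,466)))
w=(h>.014)&(h<.026)&(x>.43)&(x<.52)&(y>.11)&(y<.2)&(c.min(2)>130)
q=P[w];print("dish",len(q),cv2.minEnclosingCircle(q[:,:2].astype(np.float32)*1000),np.median(q,0))
t=(h>.011)&(h<.022)&(x>.40)&(x<.56)&(y>.05)&(y<.36)
n,l,st,ce=cv2.connectedComponentsWithStats(t.astype(np.uint8));i=1+np.argmax(st[1:,4]);q=P[l==i];print("tray",len(q),cv2.minAreaRect(q[:,:2].astype(np.float32)*1000))
for a,b in((.04,.055),(.055,.08),(.08,.13)):
    m=(h>a)&(h<b)&(x>.33)&(x<.42)&(y>.1)&(y<.34)
    n,l,st,ce=cv2.connectedComponentsWithStats(m.astype(np.uint8))
    for i in range(1,n):
        if st[i,4]>20:
            q=P[l==i];print(a,st[i,4],ce[i].round(),q.min(0).round(3),q.max(0).round(3),cv2.minAreaRect(q[:,:2].astype(np.float32)*1000))
E
python3 m3.py
```

```text
[0.45749248 0.10983129 0.24874212] [0.45783083 0.10769598 0.24870717]
dish 2071 ((479.6800231933594, 155.03187561035156), 31.106761932373047) [0.47652341 0.15550689 0.01928849]
tray 4893 ((467.7782287597656, 206.10169982910156), (80.27214050292969, 235.741943359375), 11.319671630859375)
0.04 267 [300.  39.] [0.33  0.114 0.04 ] [0.342 0.144 0.055] ((335.9383544921875, 129.13111877441406), (11.253883361816406, 29.815961837768555), 0.5245917439460754)
0.04 100 [298.  94.] [0.381 0.127 0.041] [0.387 0.149 0.055] ((383.94500732421875, 138.13427734375), (4.31186580657959, 22.419261932373047), 4.555096626281738)
0.04 693 [348. 109.] [0.38  0.155 0.04 ] [0.398 0.224 0.053] ((387.8623046875, 189.395263671875), (9.572340965270996, 69.26412963867188), 9.977707862854004)
0.04 122 [477. 139.] [0.386 0.316 0.04 ] [0.396 0.33  0.055] ((390.92095947265625, 323.27606201171875), (15.633986473083496, 5.701436996459961), 64.4721450805664)
0.055 163 [304.  33.] [0.33  0.12  0.055] [0.337 0.138 0.066] ((333.3127136230469, 128.92945861816406), (18.803823471069336, 6.486561298370361), 89.27957153320312)
0.055 974 [408. 108.] [0.367 0.144 0.055] [0.385 0.319 0.08 ] ((376.4772033691406, 231.78695678710938), (4.36509370803833, 176.07447814941406), 4.575465679168701)
0.055 143 [497. 149.] [0.391 0.326 0.055] [0.4   0.34  0.074] ((394.95672607421875, 333.295654296875), (14.461633682250977, 5.746849536895752), 69.84574890136719)
0.08 21 [508. 120.] [0.367 0.319 0.08 ] [0.371 0.325 0.082] ((369.1284484863281, 321.60223388671875), (3.551414728164673, 5.658295154571533), 11.848185539245605)
```

View pics/w2.png

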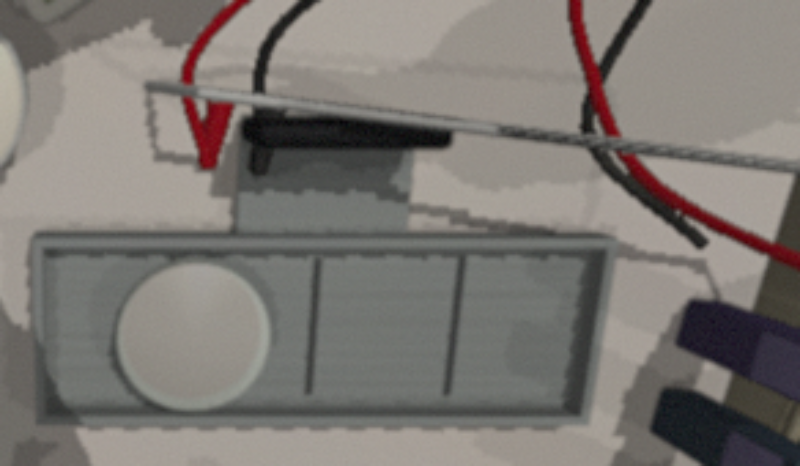

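Request:
apply_moves([
  [[-29,42,0],[0,0,0],85],
  [[-29,42,40],[0,0,0],85],
  [[-29,42,90],[0,0,0],85],
  [[-29,42,140],[0,0,0],85],
  [[-29,42,190],[0,0,0],85],
])

```text
time_s: 5.5
eef_pos: [0.479, 0.1508, 0.0571]
ee_rot: [-0.095, 0.995, 0.0, 0.0]
wrist_force: [-0.0, 0.7, -1.1]
opening: 0.992
grip_force: 0.0
```

Request:
apply_moves([
  [[0,0,25],[0,0,0],85],
  [[0,0,50],[0,0,0],85],
  [[0,0,50],[0,0,0],85],
])

```text
time_s: 5.8
eef_pos: [0.4766, 0.1493, 0.0056]
ee_rot: [-0.095, 0.995, -0.001, -0.004]
wrist_force: [-0.9, -1.1, 1.0]
opening: 0.998
grip_force: 0.0
```

Request:
apply_moves([
  [[0,5,0],[0,0,0],85],
  [[0,5,0],[0,0,0],60],
  [[0,5,0],[0,0,0],55],
  [[0,5,0],[0,0,0],55],
  [[0,5,0],[0,0,0],55],
])

```text
time_s: 6.3
eef_pos: [0.4791, 0.1575, 0.0116]
ee_rot: [-0.097, 0.995, 0.001, 0.002]
wrist_force: [-3.4, -1.2, 10.7]
opening: 0.69
grip_force: 61.7
```

Request:
apply_moves([
  [[0,0,-20],[0,0,0],55],
  [[0,0,-60],[0,0,0],55],
  [[0,0,-60],[0,0,0],55],
])

```text
time_s: 6.6
eef_pos: [0.4817, 0.1586, 0.0751]
ee_rot: [-0.097, 0.995, 0.002, 0.006]
wrist_force: [1.4, 1.4, -0.5]
opening: 0.687
grip_force: 64.1
```

Request:
apply_moves([
  [[-1,-48,0],[0,0,0],55],
  [[-2,-96,0],[0,0,0],55],
  [[-3,-142,0],[0,0,0],55],
  [[-3,-182,0],[0,0,0],55],
  [[-36,-218,0],[0,0,0],55],
])

```text
time_s: 7.1
eef_pos: [0.5528, -0.0524, 0.07]
ee_rot: [-0.096, 0.995, 0.0, -0.0]
wrist_force: [1.6, 1.7, -0.2]
opening: 0.683
grip_force: 64.2
```

Request:
apply_moves([
  [[-34,-38,0],[0,0,0],55],
  [[-34,-38,20],[0,0,0],55],
  [[-34,-38,45],[0,0,0],55],
  [[-34,-38,55],[0,0,0],55],
  [[-34,-38,60],[0,0,0],55],
])

```text
time_s: 7.6
eef_pos: [0.5952, -0.0811, 0.0085]
ee_rot: [-0.096, 0.995, -0.0, -0.001]
wrist_force: [0.8, -0.9, 0.7]
opening: 0.687
grip_force: 64.3
```

Request:
apply_moves([
  [[0,0,4],[0,0,0],55],
  [[0,0,4],[0,0,0],55],
])

```text
time_s: 7.8
eef_pos: [0.5965, -0.081, 0.0078]
ee_rot: [-0.097, 0.995, -0.0, 0.001]
wrist_force: [-2.0, -1.0, 5.9]
opening: 0.684
grip_force: 65.8
```

Request:
apply_moves([
  [[0,0,0],[0,0,0],78],
  [[0,0,0],[0,0,0],78],
  [[0,0,-30],[0,0,0],78],
  [[0,0,-70],[0,0,0],78],
  [[0,0,-90],[0,0,0],40],
])

```text
time_s: 8.3
eef_pos: [0.5974, -0.0812, 0.099]
ee_rot: [-0.097, 0.995, -0.001, 0.003]
wrist_force: [0.1, -0.5, -0.1]
opening: 0.761
grip_force: 0.0
```

Request:
apply_moves([
  [[32,37,0],[0,0,0],0],
  [[64,75,0],[0,0,0],0],
  [[63,125,0],[0,0,0],0],
  [[62,175,0],[0,0,0],0],
  [[60,225,0],[0,0,0],0],
])

```text
time_s: 8.8
eef_pos: [0.4931, 0.13, 0.0959]
ee_rot: [-0.096, 0.995, 0.0, 0.001]
wrist_force: [2.1, 0.2, 0.5]
opening: 0.002
grip_force: 0.0
```

Request:
apply_moves([
  [[-2,45,0],[0,0,0],0],
  [[-4,81,0],[0,0,0],0],
  [[-4,81,0],[0,0,0],0],
])

```text
time_s: 9.1
eef_pos: [0.4818, 0.2125, 0.0955]
ee_rot: [-0.099, 0.995, 0.001, 0.001]
wrist_force: [-0.3, -0.6, -0.1]
opening: 0.002
grip_force: 0.0
```

Request:
apply_moves([
  [[0,20,0],[0,0,0],0],
  [[0,20,45],[0,0,0],0],
  [[0,20,82],[0,0,0],0],
  [[0,20,84],[0,0,0],0],
  [[0,20,84],[0,0,0],0],
])

```text
time_s: 9.6
eef_pos: [0.4786, 0.2277, 0.0115]
ee_rot: [-0.096, 0.995, -0.001, -0.0]
wrist_force: [0.2, 0.8, 0.6]
opening: 0.003
grip_force: 0.0
```

Request:
apply_moves([
  [[-10,0,0],[0,0,0],0],
  [[-18,0,0],[0,0,0],0],
  [[-27,0,0],[0,0,0],0],
  [[-36,0,0],[0,0,0],0],
  [[-36,0,0],[0,0,0],0],
])

```text
time_s: 10.1
eef_pos: [0.5162, 0.2357, 0.013]
ee_rot: [-0.096, 0.995, 0.001, 0.002]
wrist_force: [-3.7, -0.6, 10.8]
opening: -0.002
grip_force: 5.1
```

Request:
apply_moves([
  [[12,0,0],[0,0,0],0],
  [[15,0,-50],[0,0,0],20],
  [[15,-20,-100],[0,0,0],30],
  [[15,-30,-150],[0,0,0],40],
  [[15,-30,-190],[0,0,0],40],
])

```text
time_s: 10.6
eef_pos: [0.5055, 0.2016, 0.2047]
ee_rot: [-0.096, 0.995, 0.001, 0.002]
wrist_force: [2.1, 1.8, -0.7]
opening: 0.469
grip_force: 0.0
```

Request:
apply_moves([
  [[0,0,0],[0,0,0],40],
  [[0,0,0],[0,0,0],40],
])

```text
time_s: 10.8
eef_pos: [0.5057, 0.2031, 0.2029]
ee_rot: [-0.096, 0.995, 0.001, 0.002]
wrist_force: [-0.4, -0.7, -0.6]
opening: 0.47
grip_force: 0.0
```

```bash
sed -i 's/w2.png/w3.png/; s/\[60:230,220:512\],(800,466)/[40:344,0:512],(800,475)/' m3.py; sed -i 's/x<.56)&(y>.05)/x<.60)\&(y>.05)/' m3.py; python3 m3.py
```

```text
[0.50566874 0.20310452 0.20289088] [0.50480743 0.20277404 0.2011767 ]
dish 162 ((455.1363830566406, 155.15582275390625), 45.34490966796875) [0.45670382 0.15011339 0.01692374]
tray 3347 ((485.9120178222656, 210.70556640625), (80.44790649414062, 235.76104736328125), 8.909235954284668)
0.04 142 [203.   6.] [0.381 0.127 0.04 ] [0.387 0.151 0.055] ((384.2066955566406, 138.9215850830078), (4.37053918838501, 24.005510330200195), 4.259384632110596)
0.04 1194 [273.  51.] [0.395 0.163 0.04 ] [0.415 0.233 0.053] ((404.842041015625, 197.86984252929688), (10.161351203918457, 69.68082427978516), 8.865113258361816)
0.04 154 [426.  65.] [0.387 0.315 0.04 ] [0.396 0.329 0.055] ((390.78826904296875, 322.53955078125), (15.45523738861084, 5.518433570861816), 64.66470336914062)
0.055 1555 [336.  19.] [0.368 0.145 0.055] [0.385 0.326 0.08 ] ((376.3642883300781, 235.79623413085938), (4.824922561645508, 181.23666381835938), 4.534167766571045)
0.055 198 [448.  73.] [0.391 0.326 0.055] [0.4   0.34  0.073] ((395.3846435546875, 333.503662109375), (14.79563045501709, 5.777755260467529), 70.41140747070312)
0.08 207 [469.  31.] [0.366 0.315 0.08 ] [0.372 0.34  0.086] ((369.2310791015625, 327.3291320800781), (4.326622486114502, 25.50025749206543), 5.529228210449219)
```

View pics/w3.png

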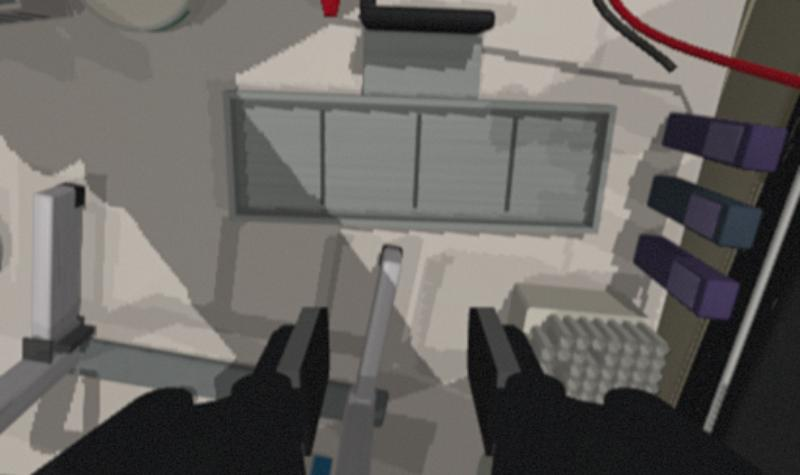

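Request:
apply_moves([
  [[5,30,50],[0,0,0],0],
  [[5,30,100],[0,0,0],0],
  [[5,30,150],[0,0,0],0],
  [[5,30,188],[0,0,0],0],
  [[5,30,188],[0,0,0],0],
])

```text
time_s: 11.35
eef_pos: [0.4914, 0.2293, 0.0081]
ee_rot: [-0.096, 0.995, -0.003, -0.004]
wrist_force: [-0.8, -0.2, 1.5]
opening: -0.002
grip_force: 0.0
```

Request:
apply_moves([
  [[-10,0,0],[0,0,0],0],
  [[-19,0,0],[0,0,0],0],
  [[-24,0,0],[0,0,0],0],
  [[-29,0,0],[0,0,0],0],
  [[-29,0,0],[0,0,0],0],
])

```text
time_s: 11.85
eef_pos: [0.5235, 0.2369, 0.0142]
ee_rot: [-0.096, 0.995, 0.0, 0.001]
wrist_force: [-1.4, -1.1, 3.1]
opening: 0.003
grip_force: 2.0
```

Request:
apply_moves([
  [[10,0,0],[0,0,0],0],
  [[15,0,-50],[0,0,8],20],
  [[15,-20,-100],[0,0,8.9],30],
  [[15,-30,-150],[0,0,8.9],34],
  [[15,-30,-190],[0,0,8.9],34],
])

```text
time_s: 12.35
eef_pos: [0.5129, 0.2032, 0.2057]
ee_rot: [-0.018, 1.0, 0.0, 0.001]
wrist_force: [0.3, 0.1, -0.7]
opening: 0.398
grip_force: 0.0
```

Request:
apply_moves([
  [[0,0,0],[0,0,0],34],
  [[0,0,0],[0,0,0],34],
])

```text
time_s: 12.55
eef_pos: [0.5133, 0.2047, 0.2041]
ee_rot: [-0.019, 1.0, 0.001, 0.001]
wrist_force: [0.0, -0.2, -0.9]
opening: 0.4
grip_force: 0.0
```

```bash
python3 m3.py; python3 -c "
from h import *
s=readout.sense();print(s['eef_pos'],Rn.from_quat(s['ee_rot']).as_matrix()[:,1],s['joint_pos'])"
```

```text
[0.51332519 0.20471044 0.20414183] [0.51265121 0.2044044  0.20255583]
dish 230 ((468.65167236328125, 155.07061767578125), 44.98188018798828) [0.46835541 0.15459792 0.01687302]
tray 3391 ((506.49713134765625, 214.84768676757812), (94.80079650878906, 235.76783752441406), 7.457179069519043)
0.04 127 [175.   7.] [0.382 0.127 0.04 ] [0.387 0.148 0.055] ((384.1163635253906, 137.447509765625), (4.622330665588379, 21.462825775146484), 4.306735992431641)
0.04 163 [410.  28.] [0.387 0.316 0.04 ] [0.396 0.33  0.055] ((391.3905944824219, 323.30548095703125), (16.047088623046875, 6.126398086547852), 71.08177947998047)
0.04 757 [268.  55.] [0.41  0.169 0.04 ] [0.42  0.238 0.054] ((417.59033203125, 203.49758911132812), (9.949176788330078, 69.16010284423828), 6.504881381988525)
0.055 506 [229.   3.] [0.379 0.141 0.055] [0.385 0.232 0.067] ((380.3668518066406, 186.20826721191406), (4.602662086486816, 91.64762115478516), 4.715826511383057)
0.055 203 [433.  32.] [0.392 0.326 0.055] [0.4   0.34  0.074] ((395.42010498046875, 333.81158447265625), (14.401531219482422, 5.491353988647461), 70.34009552001953)
[0.51265121 0.2044044  0.20255583] [-3.73218900e-02  9.99303071e-01  6.69267053e-04] [ 6.62335696e-01  2.69067627e-01  5.44223732e-02 -9.17158760e-04
 -1.35624936e+00 -2.19560594e+00]
```

Request:
apply_moves([
  [[40,2,0],[0,0,-8.5],34],
  [[70,3,0],[0,0,-17],34],
  [[94,3,0],[0,0,-25.5],34],
  [[94,3,0],[0,0,-34],34],
  [[94,3,0],[0,0,-42.5],34],
])

```text
time_s: 13.1
eef_pos: [0.4178, 0.2034, 0.2015]
ee_rot: [-0.383, 0.924, -0.0, -0.001]
wrist_force: [0.2, 0.3, -0.7]
opening: 0.397
grip_force: 0.0
```

Request:
apply_moves([
  [[0,0,0],[0,0,-8.5],34],
  [[0,0,0],[0,0,-17],34],
  [[0,0,0],[0,0,-25.5],34],
  [[0,0,0],[0,0,-34],34],
  [[0,0,0],[0,0,-42.5],34],
])

```text
time_s: 13.6
eef_pos: [0.4183, 0.2033, 0.2011]
ee_rot: [-0.692, 0.722, 0.0, -0.002]
wrist_force: [-0.6, 0.0, 0.7]
opening: 0.398
grip_force: 0.0
```

Request:
apply_moves([
  [[0,0,0],[0,0,-8.5],34],
  [[0,0,0],[0,0,-10],34],
  [[0,0,0],[0,0,-10],34],
])

```text
time_s: 13.9
eef_pos: [0.4188, 0.2035, 0.2018]
ee_rot: [0.749, -0.663, -0.0, 0.001]
wrist_force: [-0.6, 0.1, -0.1]
opening: 0.396
grip_force: 0.0
```

```bash
cat > m4.py <<'E'
from h import *
s=readout.sense();d=imaging.camera("wrist");P=wcloud(d,s)
y=Rn.from_quat(s['ee_rot']).as_matrix()[:,1];print(s['eef_pos'],"yaw y",np.degrees(np.arctan2(y[1],y[0])),s['joint_pos'][5])
x,y,h=P[...,0],P[...,1],P[...,2]
cv2.imwrite("pics/w4.png",cv2.cvtColor(d["color"],cv2.COLOR_RGB2BGR))
m=(h>.03)&(h<.056)&(x>.39)&(x<.44)&(y>.14)&(y<.26);m2=(h>.046)&m
for k in(m,m2):
    n,l,st,ce=cv2.connectedComponentsWithStats(k.astype(np.uint8));i=1+np.argmax(st[1:,4]);q=P[l==i];print(len(q),cv2.minAreaRect(q[:,:2].astype(np.float32)*1000))
E
python3 m4.py
```

```text
[0.41876332 0.20354477 0.20182619] yaw y -173.00506293542355 -0.6680640562249524
886 ((418.35296630859375, 202.5706329345703), (9.834261894226074, 69.0718765258789), 7.1646857261657715)
861 ((418.357421875, 202.59068298339844), (9.736944198608398, 69.05003356933594), 7.2859272956848145)
```

View pics/w4.png

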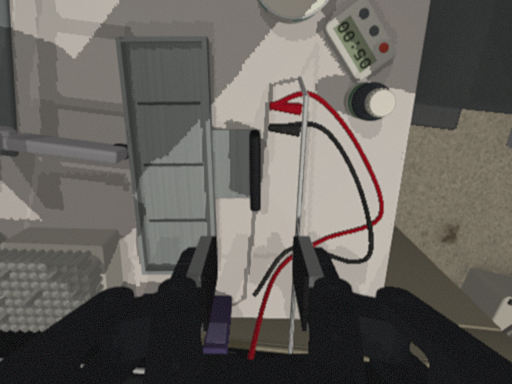

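Request:
apply_moves([
  [[0,0,45],[0,0,0],34],
  [[0,0,90],[0,0,0],34],
  [[0,0,135],[0,0,0],34],
  [[0,0,160],[0,0,0],34],
  [[0,0,180],[0,0,0],34],
])

```text
time_s: 14.45
eef_pos: [0.4183, 0.2029, 0.0207]
ee_rot: [0.749, -0.663, -0.0, 0.002]
wrist_force: [-0.1, 0.3, -0.3]
opening: 0.394
grip_force: 0.0
```

Request:
apply_moves([
  [[0,0,0],[0,0,0],34],
  [[0,0,0],[0,0,0],15],
  [[0,0,0],[0,0,0],4],
  [[0,0,0],[0,0,0],4],
  [[0,0,0],[0,0,0],4],
])

```text
time_s: 14.95
eef_pos: [0.42, 0.2045, 0.0241]
ee_rot: [0.75, -0.662, 0.0, -0.001]
wrist_force: [-1.7, 0.6, 3.3]
opening: 0.104
grip_force: 60.9
```

Request:
apply_moves([
  [[0,0,-25],[0,0,0],4],
  [[0,0,-50],[0,0,0],4],
  [[0,0,-65],[0,0,0],4],
  [[30,-19,-65],[0,0,2],4],
  [[60,-38,-65],[0,0,4],4],
])

```text
time_s: 15.45
eef_pos: [0.4651, 0.1492, 0.0891]
ee_rot: [0.727, -0.687, 0.0, -0.001]
wrist_force: [0.4, -0.9, -0.7]
opening: 0.107
grip_force: 60.2
```

```bash
cat > m5.py <<'E'
from h import *
s=readout.sense();d=imaging.camera("wrist");P=wcloud(d,s);t=imaging.camera("top");Q=cloud(t)
y=Rn.from_quat(s['ee_rot']).as_matrix()[:,1];print(s['eef_pos'],"yaw y",np.degrees(np.arctan2(y[1],y[0])),s['joint_pos'][5],s['opening'])
cv2.imwrite("pics/w5.png",np.hstack([cv2.cvtColor(d["color"],cv2.COLOR_RGB2BGR),cv2.resize(cv2.cvtColor(t["color"],cv2.COLOR_RGB2BGR)[110:300,150:290],(283,384))]))
g=(P[...,2]>.02)&(P[...,2]<.12)&(P[...,0]>s['eef_pos'][0]+.03)&(P[...,0]<s['eef_pos'][0]+.16)
n,l,st,ce=cv2.connectedComponentsWithStats(g.astype(np.uint8));i=1+np.argmax(st[1:,4]);q=P[l==i]
print(len(q),cv2.minAreaRect(q[:,:2].astype(np.float32)*1000),np.percentile(q[:,2],[2,50,98]))
A=np.c_[q[:,:2],np.ones(len(q))];print("plane",np.linalg.lstsq(A,q[:,2],rcond=None)[0])
E
python3 m5.py
```

```text
[0.46512794 0.14924609 0.08908393] yaw y -176.81029688123724 -0.5760489279213112 0.10702979727723894
55040 ((543.8511962890625, 133.72808837890625), (193.3442840576172, 118.69041442871094), 73.52146911621094) [0.06826297 0.069816   0.08192447]
plane [-0.03938623  0.01079628  0.09138795]
```

View pics/w5.png

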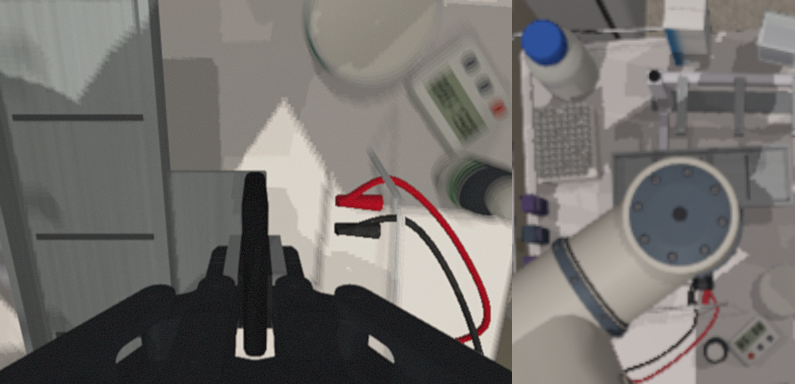

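Request:
apply_moves([
  [[25,-18,0],[0,0,1.6],4],
  [[51,-36,0],[0,0,3.2],4],
  [[51,-36,0],[0,0,3.2],4],
  [[51,-36,0],[0,0,3.2],4],
])

```text
time_s: 15.95
eef_pos: [0.5031, 0.0998, 0.0878]
ee_rot: [-0.706, 0.708, 0.0, -0.0]
wrist_force: [-0.4, -0.0, -1.5]
opening: 0.102
grip_force: 60.2
```

```bash
cat > m6.py <<'E'
from h import *
s=readout.sense();t=imaging.camera("top");Q=cloud(t)
y=Rn.from_quat(s['ee_rot']).as_matrix()[:,1];print(s['eef_pos'],"yaw y",np.degrees(np.arctan2(y[1],y[0])),s['opening'])
x,y,h=Q[...,0],Q[...,1],Q[...,2]
import sys;a,b=map(float,sys.argv[1:3])
m=(h>a)&(h<b)&(x>.53)&(x<.64)&(y>-.035)&(y<.235)
n,l,st,ce=cv2.connectedComponentsWithStats(m.astype(np.uint8))
q=Q[m];print(len(q),"x",q[:,0].min(),q[:,0].max(),"y",q[:,1].min(),q[:,1].max(),cv2.minAreaRect(q[:,:2].astype(np.float32)*1000))
for lo,hi in((-.035,.0),(.2,.235)):
    k=q[(q[:,1]>lo)&(q[:,1]<hi)];print(len(k),k.min(0),k.max(0))
e=[q[abs(q[:,1]-v)<.012][:,0].max() for v in(0,.06,.135,.2)];print("back edge",e)
cv2.imwrite("pics/t6.png",cv2.resize(cv2.cvtColor(t["color"],cv2.COLOR_RGB2BGR)[110:300,150:362],None,fx=3.1,fy=3.1))
E
python3 m6.py .062 .095
```

```text
[0.50309193 0.09978429 0.08781101] yaw y 179.85892714008074 0.10211004633620115
892 x 0.542438360842625 0.6231508924818756 y -0.01925200765432878 0.21560247879197425 ((583.065185546875, 98.41033935546875), (235.27383422851562, 78.91232299804688), 89.31511688232422)
244 [ 0.54243836 -0.01925201  0.06228723] [ 6.21149005e-01 -8.78786769e-05  8.46108983e-02]
135 [0.56306113 0.20008214 0.06310236] [0.62244469 0.21560248 0.08347013]
back edge [np.float64(0.6210383342900014), np.float64(0.6208907211632693), np.float64(0.6230614061284402), np.float64(0.6229484890291798)]
```

Request:
apply_moves([
  [[0,0,12],[0,0,0],4],
  [[0,0,22],[0,0,0],4],
  [[0,0,27],[0,0,0],4],
  [[0,0,29],[0,0,0],4],
  [[0,0,30],[0,0,0],4],
])

```text
time_s: 16.5
eef_pos: [0.5021, 0.1001, 0.0596]
ee_rot: [0.707, -0.707, -0.0, 0.001]
wrist_force: [-15.2, 0.9, 24.8]
opening: 0.106
grip_force: 64.1
```

Request:
apply_moves([
  [[0,0,0],[0,0,0],4],
  [[0,0,0],[0,0,0],4],
])

```text
time_s: 16.7
eef_pos: [0.5022, 0.1001, 0.0598]
ee_rot: [0.707, -0.707, -0.0, 0.001]
wrist_force: [-11.8, -0.4, 19.6]
opening: 0.101
grip_force: 63.2
```

Request:
apply_moves([
  [[0,0,-2],[0,0,0],4],
  [[0,0,-2],[0,0,0],16],
  [[0,0,-2],[0,0,0],30],
  [[0,0,-2],[0,0,0],30],
  [[0,0,-2],[0,0,0],30],
])

```text
time_s: 17.2
eef_pos: [0.5033, 0.1001, 0.0596]
ee_rot: [-0.707, 0.707, 0.0, -0.0]
wrist_force: [0.1, 0.2, -0.3]
opening: 0.353
grip_force: 0.0
```

Request:
apply_moves([
  [[0,0,-30],[0,0,0],30],
  [[0,0,-80],[0,0,0],30],
  [[0,0,-130],[0,0,0],30],
  [[0,50,-150],[0,0,0],30],
  [[50,70,-170],[0,0,0],40],
])

```text
time_s: 17.7
eef_pos: [0.4359, 0.0607, 0.228]
ee_rot: [0.709, -0.706, -0.0, -0.001]
wrist_force: [1.7, -2.2, -0.0]
opening: 0.471
grip_force: 0.0
```

Request:
apply_moves([
  [[50,0,0],[0,0,0],40],
  [[80,0,0],[0,0,0],40],
  [[80,0,0],[0,0,0],40],
])

```text
time_s: 18.0
eef_pos: [0.4364, -0.0246, 0.2269]
ee_rot: [-0.706, 0.709, -0.0, 0.0]
wrist_force: [0.2, 0.3, 1.1]
opening: 0.467
grip_force: 0.0
```

```bash
python3 m6.py .028 .058
cat > bk.py <<'E'
from h import *
t=imaging.camera("top");Q=cloud(t);x,y,h=Q[...,0],Q[...,1],Q[...,2];c=t["color"].astype(int)
k=(h>.118)&(h<.16)&(x>.38)&(x<.54)&(y>-.17)&(y<.05)&(c.max(2)<90)
n,l,st,ce=cv2.connectedComponentsWithStats(k.astype(np.uint8))
for i in range(1,n):
    if st[i,4]>20: q=Q[l==i];print("grip",cv2.minAreaRect(q[q[:,2]>.135][:,:2].astype(np.float32)*1000))
k=(h>.01)&(h<.026)&(x>.54)&(x<.64)&(y>-.13)&(y<-.03);q=Q[k];print("dish",len(q),q[:,:2].mean(0) if len(q) else 0)
k=(h>.03)&(h<.042)&(x>.5)&(x<.64)&(abs(y+.006)<.02);q=Q[k];print("leg",cv2.minAreaRect(q[:,:2].astype(np.float32)*1000))
E
python3 bk.py
```

```text
[ 0.43643362 -0.02458587  0.22686943] yaw y 179.7465185976265 0.4673754747494653
2653 x 0.5300002075046693 0.6399936520949073 y -0.019110345438177495 0.2158385875564784 ((584.8497924804688, 98.37643432617188), (109.64937591552734, 234.72828674316406), 0.17377729713916779)
241 [ 0.53965876 -0.01911035  0.03402615] [ 6.39993652e-01 -1.71412826e-04  5.62182888e-02]
201 [0.54198192 0.20025952 0.02863237] [0.63924767 0.21583859 0.0564568 ]
back edge [np.float64(0.6399936520949073), np.float64(0.622488504876892), np.float64(0.6230453400481132), np.float64(0.6393718311356098)]
dish 394 [ 0.59448872 -0.08242228]
leg ((589.5980224609375, -0.8954200744628906), (99.72042846679688, 29.666118621826172), 1.7008126974105835)
```

View pics/t6.png

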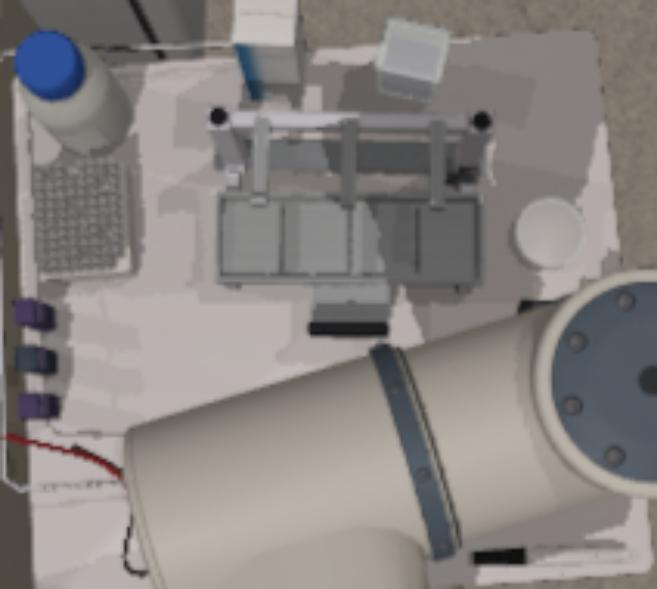

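Request:
apply_moves([
  [[15,12,0],[0,0,8.5],45],
  [[15,12,0],[0,0,17],45],
  [[15,12,0],[0,0,25.5],45],
  [[15,12,0],[0,0,34],45],
  [[15,12,0],[0,0,42],45],
])

```text
time_s: 18.6
eef_pos: [0.425, -0.036, 0.2263]
ee_rot: [-0.404, 0.915, 0.0, -0.0]
wrist_force: [0.2, 0.5, 1.2]
opening: 0.526
grip_force: 0.0
```

Request:
apply_moves([
  [[0,0,0],[0,0,8.5],45],
  [[0,0,0],[0,0,17],45],
  [[0,0,0],[0,0,25.5],45],
  [[0,0,0],[0,0,28],45],
  [[0,0,0],[0,0,28],45],
])

```text
time_s: 19.1
eef_pos: [0.425, -0.0361, 0.2263]
ee_rot: [-0.174, 0.985, 0.0, -0.0]
wrist_force: [0.3, 0.0, -0.4]
opening: 0.527
grip_force: 0.0
```

```bash
cat > g.py <<'E'
from h import *
import sys
px,py=map(float,sys.argv[1:3])
s=readout.sense();d=imaging.camera("wrist");P=wcloud(d,s);c=d["color"].astype(int)
y=Rn.from_quat(s['ee_rot']).as_matrix()[:,1];print(s['eef_pos'],"yaw y",np.degrees(np.arctan2(y[1],y[0])),s['joint_pos'][5])
X,Y,h=P[...,0],P[...,1],P[...,2]
k=(h>.125)&(h<.155)&(abs(X-px)<.05)&(abs(Y-py)<.05);q=P[k]
n,l,st,ce=cv2.connectedComponentsWithStats(k.astype(np.uint8))
for i in range(1,n):
    if st[i,4]>30: q=P[l==i];q=q[q[:,2]>.138];print(len(q),cv2.minAreaRect(q[:,:2].astype(np.float32)*1000),q[:,2].max())
k=(h>.07)&(h<.125)&(abs(X-px)<.05)&(abs(Y-py)<.05)
if k.sum()>30:
    q=P[k];print("bail",cv2.minAreaRect(q[:,:2].astype(np.float32)*1000))
E
python3 g.py .4236 -.0393
```

```text
[ 0.42500863 -0.03611387  0.22634938] yaw y 110.0001646130393 -1.5071717020859998
649 ((425.43408203125, -38.87066650390625), (18.193069458007812, 17.92275619506836), 15.68541431427002) 0.14631892708865724
bail ((422.4590759277344, -40.00810623168945), (12.283437728881836, 51.30944061279297), 16.658235549926758)
```

Request:
apply_moves([
  [[1,-3,0],[0,0,4],45],
  [[1,-3,40],[0,0,4],45],
  [[1,-3,80],[0,0,4],45],
  [[1,-3,111],[0,0,4],45],
  [[1,-3,111],[0,0,4],45],
])

```text
time_s: 19.65
eef_pos: [0.4218, -0.0402, 0.1119]
ee_rot: [-0.139, 0.99, 0.0, -0.004]
wrist_force: [-1.0, -0.0, 0.3]
opening: 0.527
grip_force: 0.0
```

Request:
apply_moves([
  [[0,0,0],[0,0,0],25],
  [[0,0,0],[0,0,0],12],
  [[0,0,0],[0,0,0],12],
  [[0,0,0],[0,0,0],12],
  [[0,0,0],[0,0,0],12],
])

```text
time_s: 20.15
eef_pos: [0.4265, -0.0398, 0.1175]
ee_rot: [-0.139, 0.99, 0.0, 0.002]
wrist_force: [-1.0, 1.8, 6.5]
opening: 0.197
grip_force: 61.7
```

Request:
apply_moves([
  [[0,0,-30],[0,0,0],12],
  [[0,0,-65],[0,0,0],12],
  [[0,0,-100],[0,0,2],12],
  [[-20,24,-100],[0,0,5],12],
  [[-45,53,-100],[0,0,8],12],
])

```text
time_s: 20.65
eef_pos: [0.4542, 0.0234, 0.2176]
ee_rot: [-0.067, 0.998, 0.001, 0.002]
wrist_force: [1.0, 0.6, -1.5]
opening: 0.194
grip_force: 60.7
```

```bash
cat > p.py <<'E'
from h import *
import sys
tx,ty,tz,yw=map(float,sys.argv[1:5])
s=readout.sense();M=Rn.from_quat(s['ee_rot']).as_matrix();y=M[:,1]
yaw=np.degrees(np.arctan2(y[1],y[0]));print(s['time_s'],s['eef_pos'].round(4),"yaw",yaw.round(2),"op",round(s['opening'],3),"F",s['wrist_force'].round(1),"q6",s['joint_pos'][5].round(2))
print("shift mm",(M.T@(np.array([tx,ty,tz])-s['eef_pos'])*1000).round(1),"turn z",round(yaw-yw,2))
E
python3 p.py .52 .1695 .2155 90
```

```text
20.65 [0.4542 0.0234 0.2176] yaw 97.69 op 0.194 F [ 1.   0.6 -1.5] q6 -1.83
shift mm [-84.8 135.9   2.5] turn z 7.69
```

Request:
apply_moves([
  [[-20,33,0],[0,0,2],12],
  [[-41,66,0],[0,0,4],12],
  [[-62,100,0],[0,0,6],12],
  [[-82,130,0],[0,0,7.7],12],
  [[-82,130,0],[0,0,7.7],12],
])

```text
time_s: 21.15
eef_pos: [0.5178, 0.1666, 0.2145]
ee_rot: [-0.003, 1.0, 0.0, -0.001]
wrist_force: [0.2, -0.9, -1.3]
opening: 0.2
grip_force: 60.7
```

```bash
python3 p.py .611 .1695 .2155 90
```

```text
21.15 [0.5178 0.1666 0.2145] yaw 90.35 op 0.2 F [ 0.2 -0.9 -1.3] q6 -2.16
shift mm [-93.2   2.4  -1.1] turn z 0.35
```

Request:
apply_moves([
  [[-25,3,0],[0,0,0],12],
  [[-50,3,0],[0,0,0],12],
  [[-75,3,0],[0,0,0],12],
  [[-93,3,0],[0,0,0],12],
  [[-93,3,0],[0,0,0],12],
])

```text
time_s: 21.65
eef_pos: [0.6111, 0.1661, 0.2144]
ee_rot: [-0.002, 1.0, -0.0, -0.001]
wrist_force: [-0.4, -0.2, -1.9]
opening: 0.2
grip_force: 60.7
```

```bash
python3 p.py .611 .1695 .1855 90
cat > hk.py <<'E'
from h import *
import sys
d=imaging.camera("scene")
cv2.imwrite(f"pics/{sys.argv[1]}.png",cv2.resize(cv2.cvtColor(d["color"],cv2.COLOR_RGB2BGR)[110:290,150:370],(780,638),interpolation=cv2.INTER_CUBIC)[:600])
E
python3 hk.py s1
```

```text
21.65 [0.6111 0.1661 0.2144] yaw 90.17 op 0.2 F [-0.4 -0.2 -1.9] q6 -2.08
shift mm [ 0.   3.5 28.9] turn z 0.17
```

View pics/s1.png

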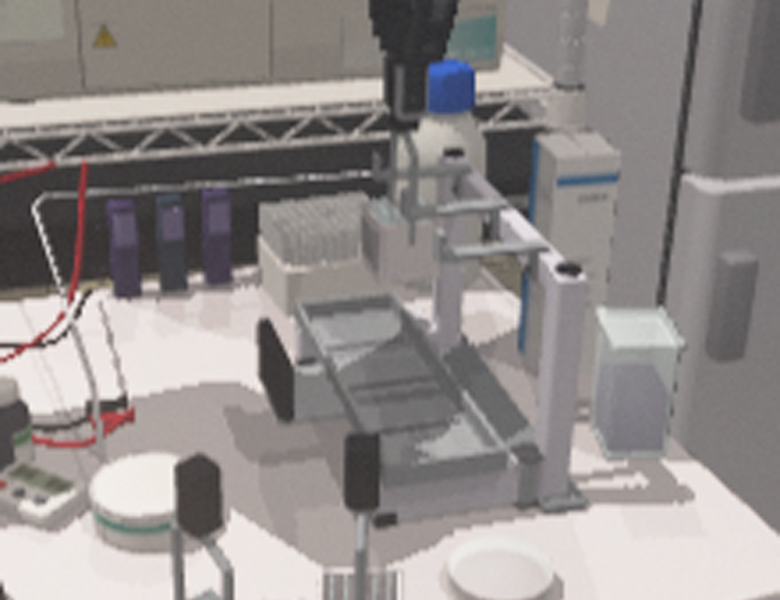

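The scene view shows the basket at (400,200), with hook a's tip inside its bail at about (380,165). I'll lower it now.

Request:
apply_moves([
  [[0,3,10],[0,0,0],12],
  [[0,3,20],[0,0,0],12],
  [[0,3,26],[0,0,0],12],
  [[0,3,29],[0,0,0],12],
  [[0,3,30],[0,0,0],12],
])

```text
time_s: 22.2
eef_pos: [0.6094, 0.1697, 0.1877]
ee_rot: [-0.003, 1.0, 0.0, 0.001]
wrist_force: [-4.9, 1.7, 11.0]
opening: 0.201
grip_force: 62.3
```

Request:
apply_moves([
  [[0,0,0],[0,0,0],12],
  [[0,0,0],[0,0,0],12],
])

```text
time_s: 22.4
eef_pos: [0.6097, 0.1699, 0.1878]
ee_rot: [-0.003, 1.0, 0.0, 0.001]
wrist_force: [-4.2, 0.5, 7.2]
opening: 0.196
grip_force: 62.1
```

Request:
apply_moves([
  [[0,0,-1],[0,0,0],20],
  [[0,0,-1],[0,0,0],34],
  [[0,0,-1],[0,0,0],34],
  [[0,0,-15],[0,0,0],34],
  [[0,0,-45],[0,0,0],34],
])

```text
time_s: 22.9
eef_pos: [0.6084, 0.1692, 0.2279]
ee_rot: [-0.002, 1.0, -0.001, -0.003]
wrist_force: [0.5, 0.1, -0.4]
opening: 0.397
grip_force: 0.0
```

Request:
apply_moves([
  [[0,0,-15],[0,0,0],45],
  [[30,-40,-15],[0,0,0],45],
  [[50,-80,-15],[0,0,0],45],
  [[70,-120,-15],[0,0,8],45],
  [[85,-165,-15],[0,0,16],45],
])

```text
time_s: 23.4
eef_pos: [0.5243, 0.0032, 0.2456]
ee_rot: [0.139, 0.99, 0.0, 0.0]
wrist_force: [0.6, -1.1, 0.1]
opening: 0.527
grip_force: 0.0
```

```bash
python3 p.py .4955 -.1234 .24 73
cat > hung.py <<'E'
from h import *
t=imaging.camera("top");Q=cloud(t);x,y,h=Q[...,0],Q[...,1],Q[...,2]
k=(h>.196)&(h<.222)&(x>.57)&(x<.65)&(y>0)&(y<.21)
n,l,st,ce=cv2.connectedComponentsWithStats(k.astype(np.uint8))
for i in range(1,n):
    if st[i,4]>15: q=Q[l==i];print("hung",st[i,4],q[q[:,2]>.205].mean(0).round(4),q[:,2].max().round(4))
E
python3 hung.py
```

```text
23.4 [0.5243 0.0032 0.2456] yaw 73.99 op 0.527 F [ 0.6 -1.1  0.1] q6 -2.16
shift mm [  -7.2 -129.6    5.6] turn z 0.99
```

Request:
apply_moves([
  [[-3,-45,0],[0,0,1],45],
  [[-6,-90,0],[0,0,1],45],
  [[-7,-127,0],[0,0,1],45],
  [[-7,-127,0],[0,0,1],45],
  [[-7,-127,0],[0,0,1],45],
])

```text
time_s: 23.95
eef_pos: [0.4976, -0.1205, 0.2454]
ee_rot: [0.147, 0.989, 0.0, -0.0]
wrist_force: [-0.2, 0.1, 0.6]
opening: 0.527
grip_force: 0.0
```

```bash
python3 g.py .4955 -.1234; python3 hung.py
```

```text
[ 0.49755651 -0.1205242   0.24543748] yaw y 73.132605390152 -1.9337710486828672
559 ((497.2431335449219, -123.1854248046875), (17.27214241027832, 17.469648361206055), 73.42743682861328) 0.14712385167561
bail ((494.7827453613281, -122.25521087646484), (50.92961883544922, 12.167377471923828), 72.31797790527344)
hung 69 [0.6068 0.1669 0.2141] 0.2194
```

Request:
apply_moves([
  [[0,-3,40],[0,0,0],45],
  [[0,-3,80],[0,0,0],45],
  [[0,-3,115],[0,0,0],45],
  [[0,-3,130],[0,0,0],45],
  [[0,-3,130],[0,0,0],45],
])

```text
time_s: 24.55
eef_pos: [0.4954, -0.1215, 0.113]
ee_rot: [0.145, 0.989, -0.0, -0.003]
wrist_force: [-0.2, -0.2, 0.5]
opening: 0.53
grip_force: 0.0
```

Request:
apply_moves([
  [[0,0,0],[0,0,0],25],
  [[0,0,0],[0,0,0],12],
  [[0,0,0],[0,0,0],12],
  [[0,0,0],[0,0,0],12],
  [[0,0,0],[0,0,0],12],
])

```text
time_s: 25.05
eef_pos: [0.4983, -0.1226, 0.1173]
ee_rot: [0.146, 0.989, 0.0, 0.002]
wrist_force: [0.5, 1.6, 6.1]
opening: 0.197
grip_force: 60.0
```

Request:
apply_moves([
  [[0,0,-30],[0,0,0],12],
  [[0,0,-65],[0,0,0],12],
  [[0,0,-100],[0,0,0],12],
  [[0,0,-100],[0,0,-4],12],
  [[0,0,-100],[0,0,-8],12],
])

```text
time_s: 25.55
eef_pos: [0.4972, -0.1226, 0.2167]
ee_rot: [0.075, 0.997, 0.0, 0.001]
wrist_force: [0.0, 0.0, -2.0]
opening: 0.196
grip_force: 59.1
```

```bash
python3 p.py .515 .0295 .2155 90; python3 hk.py tmp
```

```text
25.55 [ 0.4972 -0.1226  0.2167] yaw 81.38 op 0.196 F [ 0.  0. -2.] q6 -1.79
shift mm [  5.2 153.1   1.3] turn z -8.62
```

Request:
apply_moves([
  [[1,38,0],[0,0,-3],12],
  [[2,76,0],[0,0,-6],12],
  [[4,114,0],[0,0,-8.6],12],
  [[5,152,0],[0,0,-8.6],12],
  [[5,152,0],[0,0,-8.6],12],
])

```text
time_s: 26.1
eef_pos: [0.5151, 0.0318, 0.2149]
ee_rot: [0.0, 1.0, 0.0, -0.001]
wrist_force: [0.1, -0.4, -1.2]
opening: 0.196
grip_force: 59.4
```

```bash
python3 p.py .611 .0295 .2155 90
```

```text
26.1 [0.5151 0.0318 0.2149] yaw 89.97 op 0.196 F [ 0.1 -0.4 -1.2] q6 -1.94
shift mm [-95.9  -2.2  -0.7] turn z -0.03
```

Request:
apply_moves([
  [[-25,-2,0],[0,0,0],12],
  [[-50,-2,0],[0,0,0],12],
  [[-75,-2,0],[0,0,0],12],
  [[-96,-2,0],[0,0,0],12],
  [[-96,-2,0],[0,0,0],12],
])

```text
time_s: 26.6
eef_pos: [0.6124, 0.0255, 0.2137]
ee_rot: [0.003, 1.0, -0.0, -0.001]
wrist_force: [-0.5, 0.8, -2.0]
opening: 0.199
grip_force: 59.4
```

Request:
apply_moves([
  [[0,0,10],[0,0,0],12],
  [[0,0,20],[0,0,0],12],
  [[0,0,26],[0,0,0],12],
  [[0,0,29],[0,0,0],12],
  [[0,0,30],[0,0,0],12],
])

```text
time_s: 27.1
eef_pos: [0.6105, 0.0256, 0.1893]
ee_rot: [0.001, 1.0, -0.0, 0.002]
wrist_force: [-7.9, 1.6, 19.5]
opening: 0.198
grip_force: 62.0
```

```bash
python3 p.py .611 .0295 .1855 90; python3 hk.py s2
```

```text
27.1 [0.6105 0.0256 0.1893] yaw 89.89 op 0.198 F [-7.9  1.6 19.5] q6 -1.87
shift mm [-0.5  3.9  3.8] turn z -0.11
```

View pics/s2.png

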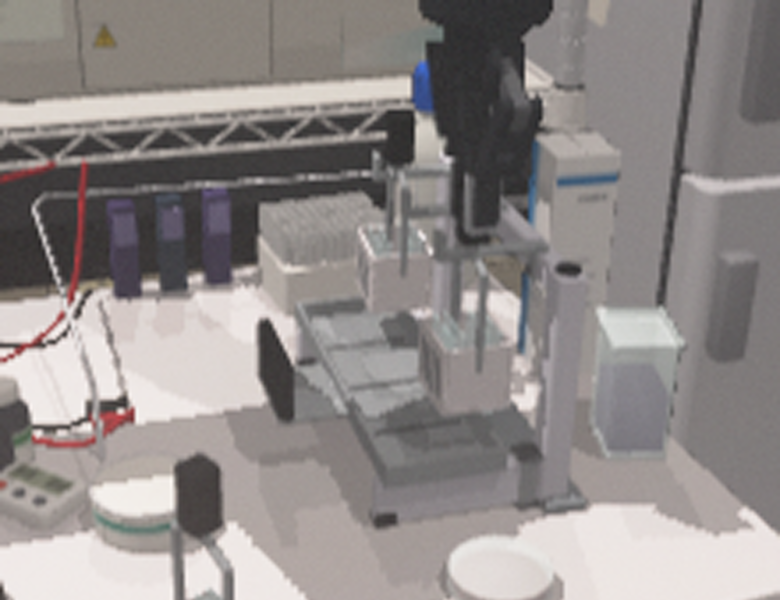

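The first basket hangs well at (395,260), and the second sits on hook c at (465,360), about 4 mm off centre. I'll nudge it and release.

Request:
apply_moves([
  [[0,2,-3],[0,0,0],12],
  [[0,4,-2],[0,0,0],12],
  [[0,4,-1],[0,0,0],12],
  [[0,4,-1],[0,0,0],24],
  [[0,4,-1],[0,0,0],34],
])

```text
time_s: 27.65
eef_pos: [0.6109, 0.03, 0.1859]
ee_rot: [0.001, 1.0, -0.0, -0.001]
wrist_force: [-0.3, 0.5, -0.2]
opening: 0.394
grip_force: 0.0
```

Request:
apply_moves([
  [[0,0,0],[0,0,0],34],
  [[0,0,-20],[0,0,0],34],
  [[0,0,-60],[0,0,0],34],
  [[30,-20,-60],[0,0,0],45],
  [[70,-50,-60],[0,0,0],45],
])

```text
time_s: 28.15
eef_pos: [0.5418, -0.0193, 0.2465]
ee_rot: [0.001, 1.0, 0.0, 0.001]
wrist_force: [0.1, -1.4, -0.0]
opening: 0.526
grip_force: 0.0
```

```bash
python3 p.py .4125 -.1225 .245 113; python3 hung.py
```

```text
28.15 [ 0.5418 -0.0193  0.2465] yaw 89.92 op 0.526 F [ 0.1 -1.4 -0. ] q6 -1.83
shift mm [ 129.2 -103.4    1.3] turn z -23.08
```

Request:
apply_moves([
  [[32,-26,0],[0,0,-8],45],
  [[64,-52,0],[0,0,-16],45],
  [[96,-78,0],[0,0,-23],45],
  [[127,-101,0],[0,0,-23],45],
  [[127,-101,0],[0,0,-23],45],
])

```text
time_s: 28.7
eef_pos: [0.4108, -0.1224, 0.2473]
ee_rot: [-0.197, 0.98, -0.0, 0.0]
wrist_force: [0.7, 0.5, 0.0]
opening: 0.528
grip_force: 0.0
```

Request:
apply_moves([
  [[0,0,0],[0,0,0],45],
])

```text
time_s: 28.8
eef_pos: [0.4134, -0.1209, 0.2468]
ee_rot: [-0.197, 0.98, -0.0, 0.0]
wrist_force: [0.8, 0.0, -0.0]
opening: 0.527
grip_force: 0.0
```

```bash
python3 g.py .4125 -.1225; python3 hung.py
```

```text
[ 0.41336692 -0.12086636  0.24682603] yaw y 112.75725017427938 -1.2557767336414452
553 ((413.3184814453125, -122.97859191894531), (17.418014526367188, 17.302120208740234), 22.991209030151367) 0.14632570161493358
bail ((410.8987121582031, -123.73384857177734), (12.271190643310547, 51.09160614013672), 24.040380477905273)
hung 68 [0.6066 0.167  0.2139] 0.2179
hung 74 [0.6081 0.0265 0.2149] 0.22
```

Request:
apply_moves([
  [[1,-2,40],[0,0,0],45],
  [[1,-2,80],[0,0,0],45],
  [[1,-2,115],[0,0,0],45],
  [[1,-2,131],[0,0,0],45],
  [[1,-2,131],[0,0,0],45],
])

```text
time_s: 29.4
eef_pos: [0.4123, -0.1221, 0.1129]
ee_rot: [-0.198, 0.98, 0.001, -0.003]
wrist_force: [0.3, -0.6, -0.1]
opening: 0.526
grip_force: 0.0
```

Request:
apply_moves([
  [[0,0,0],[0,0,0],25],
  [[0,0,0],[0,0,0],12],
  [[0,0,0],[0,0,0],12],
  [[0,0,0],[0,0,0],12],
  [[0,0,0],[0,0,0],12],
])

```text
time_s: 29.9
eef_pos: [0.4147, -0.1226, 0.1168]
ee_rot: [-0.198, 0.98, -0.0, 0.001]
wrist_force: [0.2, 2.5, 5.7]
opening: 0.198
grip_force: 59.6
```

Request:
apply_moves([
  [[0,0,-30],[0,0,0],12],
  [[0,0,-65],[0,0,0],12],
  [[0,0,-102],[0,0,0],12],
  [[0,0,-102],[0,0,6],12],
  [[0,0,-102],[0,0,12],12],
])

```text
time_s: 30.4
eef_pos: [0.4138, -0.1226, 0.2185]
ee_rot: [-0.092, 0.996, 0.0, 0.001]
wrist_force: [-0.0, -0.0, -1.9]
opening: 0.199
grip_force: 59.0
```

```bash
python3 p.py .470 .0995 .217 90
```

```text
30.4 [ 0.4138 -0.1226  0.2185] yaw 100.59 op 0.199 F [-0.  -0.  -1.9] q6 -1.46
shift mm [-96.1 208.    1.7] turn z 10.59
```

Request:
apply_moves([
  [[-18,40,0],[0,0,3],12],
  [[-37,80,0],[0,0,6],12],
  [[-55,120,0],[0,0,9],12],
  [[-74,160,0],[0,0,10.6],12],
  [[-94,205,0],[0,0,10.6],12],
])

```text
time_s: 30.9
eef_pos: [0.467, 0.0976, 0.2175]
ee_rot: [-0.001, 1.0, -0.0, -0.0]
wrist_force: [1.0, -0.5, -1.3]
opening: 0.196
grip_force: 59.3
```

Request:
apply_moves([
  [[0,0,0],[0,0,0],12],
  [[0,0,0],[0,0,0],12],
])

```text
time_s: 31.1
eef_pos: [0.4669, 0.0971, 0.2169]
ee_rot: [-0.003, 1.0, -0.0, -0.001]
wrist_force: [-0.1, 0.0, -1.5]
opening: 0.197
grip_force: 59.6
```

```bash
python3 p.py .611 .0985 .217 90
```

```text
31.1 [0.4669 0.0971 0.2169] yaw 90.36 op 0.197 F [-0.1  0.  -1.5] q6 -2.1
shift mm [-144.1    0.5   -0.4] turn z 0.36
```

Request:
apply_moves([
  [[-32,1,0],[0,0,0.3],12],
  [[-64,2,0],[0,0,0.3],12],
  [[-96,2,0],[0,0,0.3],12],
  [[-128,2,0],[0,0,0.3],12],
  [[-144,2,0],[0,0,0.3],12],
])

```text
time_s: 31.6
eef_pos: [0.6128, 0.0971, 0.2165]
ee_rot: [0.002, 1.0, -0.0, -0.001]
wrist_force: [-0.4, 1.4, -1.4]
opening: 0.198
grip_force: 59.6
```

Request:
apply_moves([
  [[0,0,0],[0,0,0],12],
  [[0,0,0],[0,0,0],12],
])

```text
time_s: 31.8
eef_pos: [0.6109, 0.0977, 0.2171]
ee_rot: [0.001, 1.0, -0.0, -0.001]
wrist_force: [-0.6, -0.4, -1.2]
opening: 0.2
grip_force: 59.6
```

```bash
python3 p.py .611 .0985 .1865 90;python3 hk.py s3
```

```text
31.8 [0.6109 0.0977 0.2171] yaw 89.84 op 0.2 F [-0.6 -0.4 -1.2] q6 -1.98
shift mm [-0.1  0.8 30.6] turn z -0.16
```

Request:
apply_moves([
  [[0,1,10],[0,0,0],12],
  [[0,1,20],[0,0,0],12],
  [[0,1,26],[0,0,0],12],
  [[0,1,29],[0,0,0],12],
  [[0,1,31],[0,0,0],12],
])

```text
time_s: 32.35
eef_pos: [0.611, 0.0999, 0.1873]
ee_rot: [0.0, 1.0, -0.0, 0.0]
wrist_force: [-4.6, 1.3, 8.9]
opening: 0.202
grip_force: 60.8
```

Request:
apply_moves([
  [[0,0,0],[0,0,0],12],
  [[0,0,0],[0,0,0],12],
])

```text
time_s: 32.55
eef_pos: [0.6115, 0.1002, 0.1874]
ee_rot: [0.0, 1.0, 0.0, 0.001]
wrist_force: [-2.2, 0.7, 3.9]
opening: 0.199
grip_force: 60.3
```

Request:
apply_moves([
  [[0,0,-1],[0,0,0],20],
  [[0,0,-1],[0,0,0],34],
  [[0,0,-1],[0,0,0],34],
  [[0,0,-20],[0,0,0],34],
  [[0,0,-60],[0,0,0],34],
])

```text
time_s: 33.05
eef_pos: [0.6097, 0.0997, 0.2434]
ee_rot: [0.001, 1.0, -0.001, -0.004]
wrist_force: [1.5, 0.5, -0.1]
opening: 0.402
grip_force: 0.0
```

Request:
apply_moves([
  [[0,0,-20],[0,0,0],34],
  [[45,-20,-20],[0,0,0],34],
  [[90,-50,-20],[0,0,0],34],
  [[135,-80,-20],[0,0,0],34],
  [[180,-110,-20],[0,0,0],34],
])

```text
time_s: 33.55
eef_pos: [0.4399, -0.0041, 0.2664]
ee_rot: [0.0, 1.0, -0.0, 0.0]
wrist_force: [0.3, -0.1, 0.4]
opening: 0.401
grip_force: 0.0
```

Request:
apply_moves([
  [[30,-50,0],[0,0,0],34],
  [[30,-100,0],[0,0,0],34],
  [[30,-100,0],[0,0,0],34],
  [[30,-100,0],[0,0,0],34],
  [[30,-100,0],[0,0,0],34],
])

```text
time_s: 34.05
eef_pos: [0.4116, -0.1027, 0.2665]
ee_rot: [0.001, 1.0, 0.0, -0.0]
wrist_force: [-0.3, -0.3, -0.9]
opening: 0.394
grip_force: 0.0
```

```bash
python3 hung.py; python3 m6.py .028 .058; python3 bk.py; python3 hk.py s4; python3 p.py .4 0 .2 90
```

```text
hung 69 [0.6067 0.1668 0.2142] 0.2185
hung 68 [0.6081 0.0966 0.2141] 0.219
hung 74 [0.608  0.0264 0.2147] 0.2192
[ 0.41168422 -0.10228975  0.26640221] yaw y 89.97736223555529 0.40251044749187687
1965 x 0.5300676010349428 0.6398071504375864 y -0.01852441251636402 0.21568785898379148 ((584.7432250976562, 98.571533203125), (109.50914001464844, 234.02320861816406), 0.15993632376194)
232 [ 0.54003778 -0.01852441  0.03225785] [ 6.39807150e-01 -4.79480334e-04  5.76345620e-02]
176 [0.54210462 0.2000816  0.02839092] [0.63918885 0.21568786 0.05687401]
back edge [np.float64(0.6396885827643474), np.float64(0.623012522080138), np.float64(0.6230854637886449), np.float64(0.6391888473966351)]
dish 392 [ 0.59442012 -0.0826053 ]
leg ((589.8366088867188, -0.8080558776855469), (99.69934844970703, 29.754533767700195), 2.049288749694824)
34.25 [ 0.4117 -0.1021  0.2664] yaw 90.04 op 0.398 F [ 0.5 -0.6 -0.5] q6 -1.7
shift mm [ 11.6 102.1  66.5] turn z 0.04
```

View pics/s4.png

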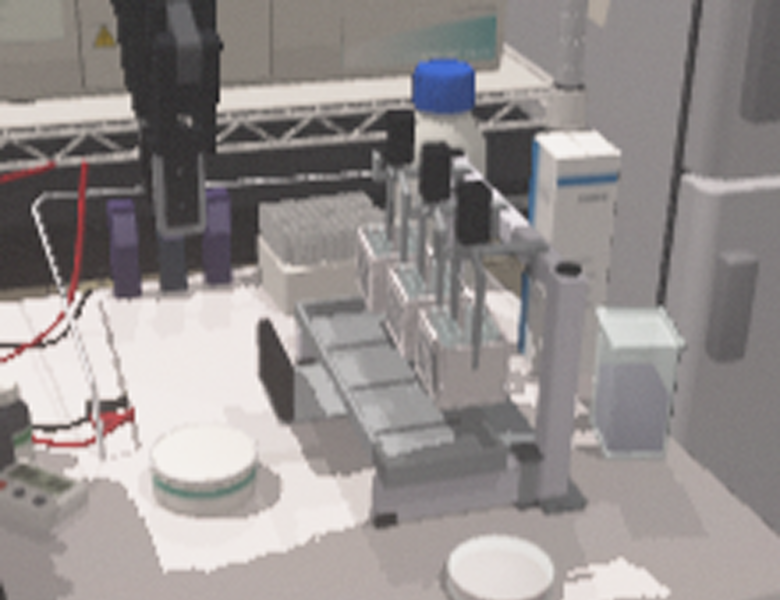

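All three baskets hang on separate hooks, with their grips at (400,135), (435,172) and (473,212). The tray lies square below them, the dish is flat at (500,570), and the bystanders are upright. Handing in.

```bash
python3 -c "
from rig import job;print(job.job_done())"
```

```text
the job is handed in; nothing more can be done
None
```

I handed the job in at about 34 s of robot time: the leg is against its stop, the tray lies square on leg and foot with its grip plate to the front, the one dish present is flat and clear, and all three baskets hang on their own hooks; the judge returned no verdict.

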